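# Tighten a stand's clamp bolt with a click wrench

## Task

Take the click wrench from its blue rest, gently seat its square socket fully down over the square bolt head on the instrument stand's red clamp, and turn the bolt clockwise (seen from above) until the wrench's head has plainly broken away (a few degrees), stopping there so that the bolt is not overtightened. Then ease the load off and lift the wrench away without forcing it or turning the bolt back, and lay it in its rest as it lay before, leaving the other things on the bench where they are.

Things in the scene. Friction and masses are not known exactly. Their poses are not given: they have to be found in the camera images.
- wrench_grip (a point): Grip centre of the loose click wrench (0.4 kg): half-way up its black handle, 26 mm wide, 24 mm high, 110 mm from the socket axis. Frame x points along the handle to the socket head, z up. The handle reaches from 68 to 210 mm from that axis and is free to grasp across its width here. The centre of mass lies about 45 mm nearer the socket.
- socket_mouth (a point): Centre of the open underside of the wrench's dark square socket, 46 mm below the handle's centre line. Outside 36.5 mm square; its square hole is 26.5 mm wide and 22 mm deep, up from this point. The hole's sides are parallel to the frame's x and y, z up; x is along the handle, away from it, until the wrench has clicked.
- click (a joint): Breakaway joint of the wrench about the socket axis, rad: 0 as set; grows as the handle swings clockwise past the socket, to a hard stop at 0.3. Rigid up to 1.2 Nm about the bolt, then it gives: the torque stops rising while the handle moves on. It stays where left. Tripped: over 0.06. Driven to the stop, it loads the bolt like a plain bar. Red marks on cap and head part as it trips.
- bolt_head (a point): Centre of the top of the clamp bolt's upright square head, 63 mm above the bench. 24 mm square, 20 mm tall, with a 5 mm crown above it tapering to 16 mm square at this point; sides parallel to the frame's x and y, z up. With the socket home, its mouth is 22 mm below this point. 0.2 to 0.6 rad of clockwise turn at about 0.3 Nm is left until snug (not known beforehand), plus up to 0.25 of play.
- clamp (a joint): Wind-up of the clamp under the bolt, rad: 0.025 per Nm of torque on the bolt, positive clockwise, too small to see. The click comes at 0.03. Over 0.05 (2 Nm) the bolt is overtightened; below -0.005 it is being undone.
- bolt: The clamp bolt itself (steel, square head); origin on its axis 35 mm below bolt_head, z up. Pressing the socket on it, or prising it off while jammed by left-over torque, with over 60 N harms it; seating by feel takes under 15 N.
- rest_spot (a point): Where wrench_grip lies when the wrench is in its fixed rest, 52 mm above the bench over the centre of a 270 x 75 mm grey plate, 6 mm thick. Frame x points to where the socket stands on the plate, 110 mm away; z up. A blue saddle under the handle lies at x = -68 mm: 35 mm long, floor 40 mm above the bench, two cheeks 40 mm apart rising to 52 mm.
- base: The fixed instrument stand: a dark 200 x 150 mm plate, 14 mm thick, origin at the middle of its near edge on the bench, x pointing away from the robot along the plate. The bolt stands 70 mm along x from the origin on a red clamp; a steel post, 184 mm tall, radius 16 mm (red collars to 27 mm), stands at 172 mm.
Not all that is in view belongs to the job. Leave any purple or turquoise look-alike of the part that bears wrench_grip alone.

How it is judged:
By the outcome, as a careful person would: the job done as asked, in the order asked, and still so for the second after the job is handed in, with the robot touching nothing.
It also fails if it takes over 72 s, if anything falls off the work surface, if the arm or the gripper's body presses on something with over 40 N, if the wrist force passes 120 N, or if a joint passes its speed limit or range.

## Robot

A 7-joint arm with a two-finger parallel gripper is mounted at the origin on the work surface. World frame = base frame: x ahead of the robot, y to its left, z up, the work surface at z = 0. Lengths are in m, angles in rad, forces in N, time in s.
With the tool pointing down it reaches from about 0.35 to 0.775 m from the base axis. Payload 3.1 kg.
Tool frame: the origin (TCP) lies between the finger pads; the fingertips stand ctrl.tip_extent ahead of it and the grasp point (between the pads) lies 3 mm ahead of it (ctrl.tip_extent is the distance from the TCP to the fingertips, in m); z points along the fingers, y is the line along which they close (so a half turn about z gives the same grasp; the last joint's range is limited). The gripper opens to 85 mm and grips with 20 to 120 N. Pads are 22 mm wide; open, the fingers measure 114 mm over their backs; the gripper's body (76 mm by 85 mm) begins 54 mm behind the grasp point. The pads swing forward as they close: fully open they stand 13 mm farther back than shut.
Start: joints at [1.076, 0.311, 0.014, 1.512, -0.004, 1.319, -0.027], TCP at [0.241, -0.495, 0.253] pointing down, gripper open.
Joint ranges: [-2.7, 2.7], [-0.3, 1.91], [-1.27, 1.3], [0.12, 2.57], [-1.44, 4.58], [0.2, 2.03], [-3.05, 3.05]. Speed limits (rad/s): [2.79, 2.79, 3.14, 3.14, 3.14, 3.14, 3.14].

## Interface

Orientations are given as a unit quaternion [w, x, y, z].
In Python, from cell import telemetry, capture, finish_job, ctrl gives the robot as it stands.
- The arm moves only by the shell command python3 -m creep 'ROWS' [FORCE]. ROWS is JSON, a list of rows, each a list of 3 entries, a list of its own where there are three numbers: the turn, a rotation vector about the tool's x, y, z in degrees, then the shift along the tool's x, y, z in mm, then the gripper's target within -1 to 1 (shut at 1, half-way at 0, fully open at -1). A call has 1 to 20 rows; each row shifts and turns the commanded pose from where the row before left it, along the tool's axes as they then stand; what a row does not reach is not made up. A row lasts 1/8 s, in which the tool goes at most 62.5 mm and 10.7 degrees, less where a joint would pass 70% of its speed; a pose out of reach is approached as far as the arm can. A call with a gripper value outside its range is refused whole. The fingers move at their own pace and stop on an object; FORCE is the grip in N (left out, the last holds). Time passes only in rows, so rows that do not move let the fingers close. It gives the time, the measured TCP pose, the force, the opening and the grip force at its end, in the units of the state.
- telemetry.observe(): the state, without advancing time (a new reading comes with each control period).
- capture(name): name is "scene" or "side" or "wrist"; returns a dict with "color" (384x512x3 uint8, blue, green, red), "mtx" (3x3 intrinsics, pixels), "rvec" (rotation vector, rad) and "tvec" (3), from world to camera coordinates, as OpenCV has them; the wrist camera has in their place "hand_eye" (4x4, takes a point from camera to tool coordinates, whose origin is the TCP and whose axes are the flange's). Camera axes: x right, y down, z forward; pixel columns grow to the right and rows downward; lengths in m; the calibration is good to about 2 mm. A picture is of the moment at which its call begins: read the wrist's pose just before it. There is no depth.
- finish_job(): hands the job in; it is judged then, once.
The state is a dict: "clock": time; "joint_positions": joint angles; "joint_vel": joint speeds; "tau": joint torques, N m; "ee_pos": TCP position; "tcp_rot": TCP orientation; "ft_force": force on the tool from outside, world axes, zero at the start; "torque": the same for the moment, N m; "width": finger opening in m; "grip_force": force on a finger pad.
Only numpy, scipy, OpenCV 4.12 (cv2) and the standard library are available. Lean on these libraries where they do the work, as an engineer would, in place of code of your own. Each camera call takes 0.05 s, during which the arm holds its last target. There are 200 camera calls.

## Working session

There is one attempt and no reset: what is moved stays moved. The work goes in short steps, Python scripts to look and compute and a shell command to move; the robot and the scene stay as the last step left them, time stands still between calls to the robot, and variables do not carry over. Pictures are saved under pics/ and viewed, at most 10 in all, crops included, and the job is handed in when it is done.

```bash
ls; mkdir -p pics
python3 - <<'E'
from cell import telemetry, capture, ctrl
import cv2, numpy as np
s=telemetry.observe(); print({k:np.round(v,3).tolist() for k,v in s.items()}); print(ctrl.tip_extent)
a=capture("scene");b=capture("side")
import pickle; pickle.dump((a,b),open('v0.pkl','wb'))
for n,c in(("scene",a),("side",b)):
    cv2.imwrite(f"pics/{n}0.png",cv2.resize(c["color"],(800,600),interpolation=cv2.INTER_CUBIC))
    R=cv2.Rodrigues(c["rvec"])[0]; print(n,(-R.T@np.array(c["tvec"]).ravel()).round(3),R[2].round(2),c["mtx"][0][0])
E
```

```text
pics
{'clock': 0.0, 'joint_positions': [1.076, 0.312, 0.014, 1.513, -0.004, 1.319, -0.027], 'joint_vel': [0.001, -0.0, -0.0, 0.002, 0.0, -0.001, 0.001], 'tau': [-0.0, -37.991, 0.146, -23.059, 0.012, 0.014, 0.0], 'ee_pos': [0.24, -0.494, 0.252], 'tcp_rot': [-0.001, 0.974, 0.225, -0.0], 'ft_force': [0.044, -0.929, 0.145], 'torque': [0.075, -0.027, -0.001], 'grip_force': 0.0, 'width': 0.085}
0.022
scene [ 0.96  -0.044  1.017] [-0.5   0.18 -0.85] 381.38214736907526
side [-0.221  0.834  0.624] [ 0.59 -0.62 -0.51] 426.94519309619466
```

View pics/scene0.png

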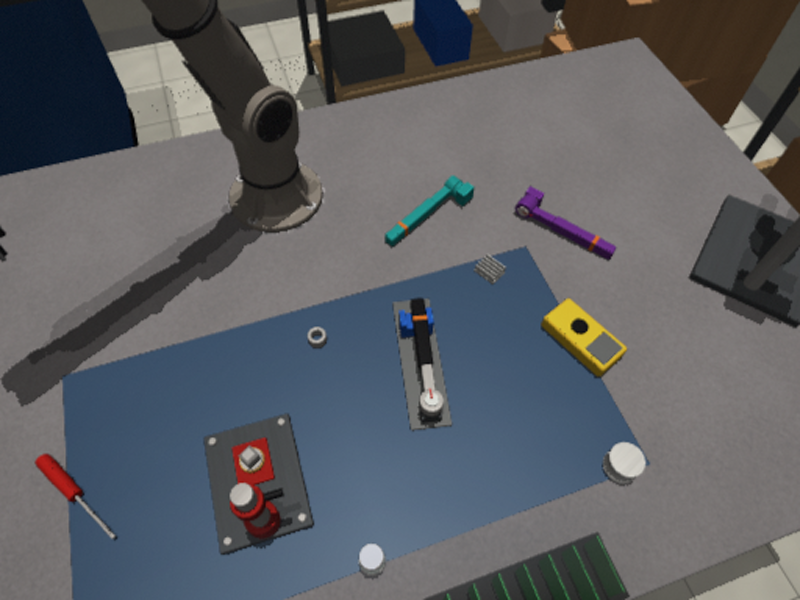

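View pics/side0.png

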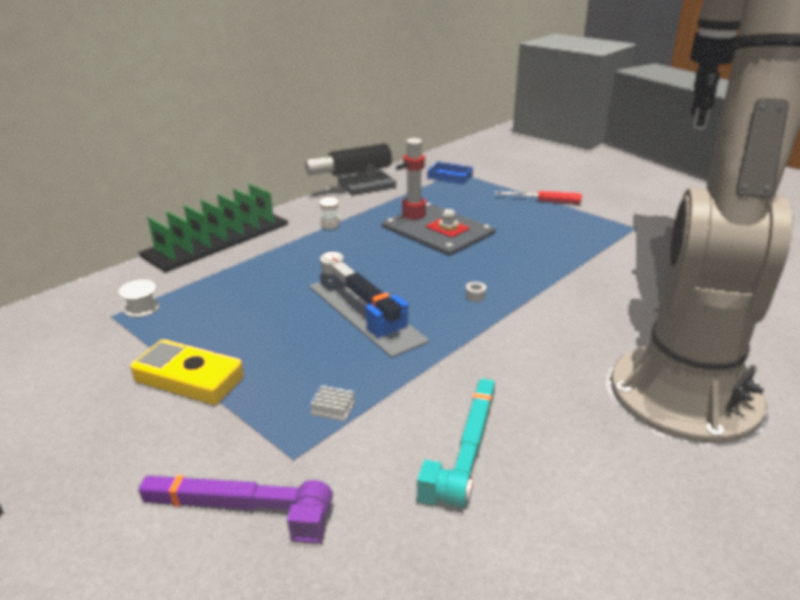

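Scene view: the wrench lies head-away from the robot (socket cap at 431,400, handle end at 418,300), bolt head at (251,457) and post at (245,495). The side view agrees.

```bash
cat > h.py <<'E'
import cv2, numpy as np
from scipy.spatial.transform import Rotation as Ro
from cell import telemetry, capture
def cam(c,s=None):
    K=np.array(c["mtx"],float)
    if s is None:
        R=cv2.Rodrigues(np.array(c["rvec"],float))[0]; t=np.array(c["tvec"],float).ravel()
        return K,R.T,-R.T@t
    H=np.array(c["hand_eye"]); q=np.array(s["tcp_rot"]); Rt=Ro.from_quat(q[[1,2,3,0]]).as_matrix()
    return K,Rt@H[:3,:3],Rt@H[:3,3]+np.array(s["ee_pos"])
def onplane(C,uv,z):
    K,R,o=C; d=(np.c_[np.atleast_2d(uv),np.ones(len(np.atleast_2d(uv)))]@np.linalg.inv(K).T)@R.T
    return o+d*((z-o[2])/d[:,2])[:,None]
def meet(C1,u1,C2,u2):
    D=[];o=[]
    for (K,R,oo),u in((C1,u1),(C2,u2)):
        d=R@np.linalg.inv(K)@np.array([*u,1.]); D.append(d/np.linalg.norm(d)); o.append(oo)
    P=[np.eye(3)-np.outer(d,d) for d in D]
    return np.linalg.solve(P[0]+P[1],P[0]@o[0]+P[1]@o[1])
def tool(s):
    q=np.array(s["tcp_rot"]); return Ro.from_quat(q[[1,2,3,0]]).as_matrix()
E
python3 - <<'E'
from h import *; import pickle
a,b=pickle.load(open('v0.pkl','rb')); C=cam(a)
f=.64
for n,uv,z in(("head cap",(431,398),.075),("tail",(418,300),.064),("bolt",(249,452),.063),("plate TL",(394,302),.006),("plate TR",(430,297),.006),("BL",(411,429),.006),("BR",(451,424),.006),
 ("stand near L",(205,436),.014),("near R",(288,415),.014),("far R",(312,522),.014),("far L",(221,550),.014)):
    print(n,onplane(C,np.array(uv)*f,z).round(3)[0])
s=telemetry.observe(); print(tool(s).round(3)); w=capture("wrist"); print(np.array(w["hand_eye"]).round(3),w["mtx"])
E
```

```text
head cap [0.6   0.144 0.075]
tail [0.401 0.193 0.064]
bolt [ 0.589 -0.168  0.063]
plate TL [0.356 0.16  0.006]
plate TR [0.368 0.233 0.006]
BL [0.618 0.104 0.006]
BR [0.632 0.174 0.006]
stand near L [ 0.517 -0.241  0.014]
near R [ 0.526 -0.095  0.014]
far R [ 0.716 -0.101  0.014]
far L [ 0.711 -0.247  0.014]
[[ 0.899  0.438 -0.001]
 [ 0.438 -0.899  0.002]
 [-0.    -0.002 -1.   ]]
[[ 0.001 -0.949 -0.317  0.082]
 [ 1.     0.     0.     0.001]
 [-0.    -0.317  0.949 -0.12 ]
 [ 0.     0.     0.     1.   ]] [[304.13862299   0.         257.07405522]
 [  0.         304.13862299 189.01473365]
 [  0.           0.           1.        ]]
```

```bash
python3 -m creep '[[[0,0,0],[20,-6,1],-1],[[0,0,0],[38,-12,3],-1],[[0,0,0],[38,-12,3],-1],[[0,0,0],[38,-12,3],-1],[[0,0,0],[38,-12,3],-1],[[0,0,0],[38,-12,3],-1],[[0,0,0],[38,-12,3],-1],[[0,0,0],[38,-12,3],-1],[[0,0,0],[38,-12,3],-1],[[0,0,0],[38,-12,3],-1],[[0,0,0],[38,-11,3],-1],[[0,0,0],[38,-11,3],-1],[[0,0,0],[19,-6,0],-1],[[0,0,9.6],[0,0,0],-1],[[0,0,9.6],[0,0,0],-1],[[0,0,9.6],[0,0,0],-1],[[0,0,9.6],[0,0,0],-1],[[0,0,0],[0,0,0],-1]]'
python3 - <<'E'
from h import *; import pickle
s=telemetry.observe(); w=capture("wrist"); pickle.dump((s,w),open('bolt.pkl','wb'))
cv2.imwrite("pics/bolt.png",w["color"])
R=tool(s); print(np.degrees(np.arctan2(R[1,0],R[0,0])))
E
```

```text
clock: 2.4
ee_pos: [0.5889, -0.168, 0.2193]
tcp_rot: [0.001, 0.994, -0.108, -0.0]
ft_force: [-0.8, 0.1, 0.1]
width: 0.0851
grip_force: 0.0
-12.421340997806931
```

View pics/bolt.png

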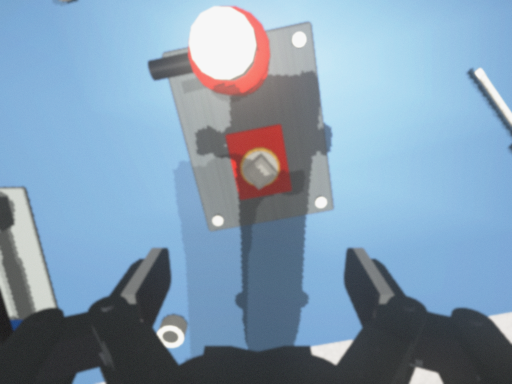

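The wrist view shows the bolt head at about (263,167) on the red pad, rotated roughly 40° to the stand, post at (228,45). I'll enlarge it to get its corners.

Run:
```python
from h import *; import pickle
s,w=pickle.load(open('bolt.pkl','rb'))
im=w["color"][140:200,225:305]
cv2.imwrite("pics/boltz.png",cv2.resize(im,None,fx=10,fy=10,interpolation=cv2.INTER_CUBIC))
```

```text
(no output)
```

View pics/boltz.png

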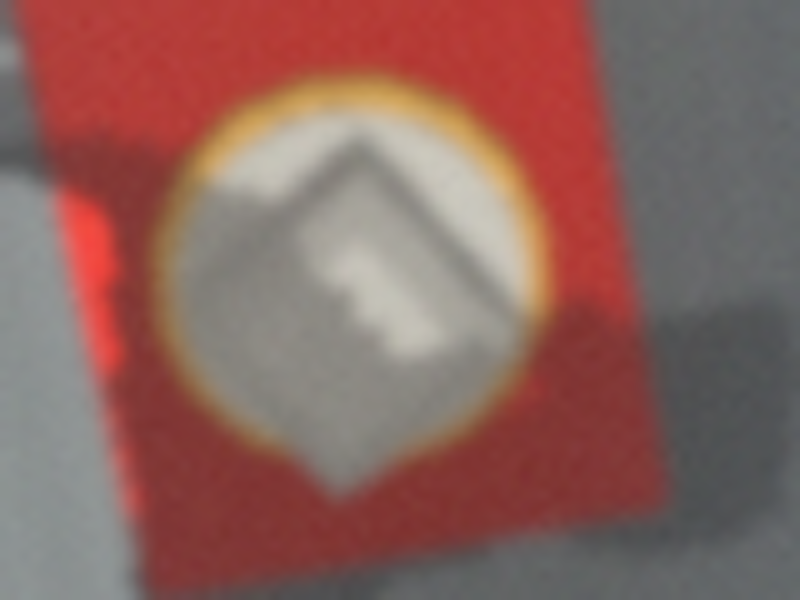

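Run:
```python
from h import *; import pickle
s,w=pickle.load(open('bolt.pkl','rb')); C=cam(w,s); print(C[2].round(3))
q=lambda x,y:np.array([225+x/10-.45,140+y/10-.45])
for z in(.058,.048,.038):
    P={n:onplane(C,q(*p),z)[0,:2] for n,p in dict(top=(360,132),right=(527,312),bot=(343,500),ctr=(370,310)).items()}
    print(z,{k:v.round(4).tolist() for k,v in P.items()})
    d=lambda a,b:(np.linalg.norm(P[b]-P[a])*1e3,np.degrees(np.arctan2(*(P[b]-P[a])[::-1]))%90)
    print(d('top','right'),d('right','bot'),d('top','bot'),((P['top']+P['bot'])/2).round(4))
```

```text
[ 0.669 -0.186  0.339]
0.058 {'top': [0.6117, -0.1767], 'right': [0.5912, -0.1886], 'bot': [0.5765, -0.1674], 'ctr': [0.5946, -0.174]}
(np.float64(23.668456049142577), np.float64(30.17626638715987)) (np.float64(25.80968333868243), np.float64(34.81431912711997)) (np.float64(36.40229997762911), np.float64(75.20997097654305)) [ 0.5941 -0.1721]
0.048 {'top': [0.6096, -0.1764], 'right': [0.5884, -0.1887], 'bot': [0.5732, -0.1668], 'ctr': [0.592, -0.1736]}
(np.float64(24.510976421766), np.float64(30.176266387159785)) (np.float64(26.728424467324285), np.float64(34.81431912711997)) (np.float64(37.698103948865054), np.float64(75.20997097654302)) [ 0.5914 -0.1716]
0.038 {'top': [0.6076, -0.1761], 'right': [0.5857, -0.1888], 'bot': [0.5699, -0.1661], 'ctr': [0.5893, -0.1732]}
(np.float64(25.353496794389432), np.float64(30.176266387159785)) (np.float64(27.647165595966165), np.float64(34.81431912711997)) (np.float64(38.993907920100995), np.float64(75.20997097654299)) [ 0.5887 -0.1711]
```

```bash
python3 -m creep '[[[0,0,0],[-20,0,20],-1],[[0,0,0],[-30,1,30],-1],[[0,0,0],[-27,1,30],-1],[[0,0,0],[0,0,10],-1],[[0,0,0],[0,0,0],-1],[[0,0,0],[0,0,0],-1]]'
python3 - <<'E'
from h import *; import pickle
s=telemetry.observe(); w=capture("wrist"); pickle.dump((s,w),open('bolt2.pkl','wb'))
C=cam(w,s); K,R,o=C
c=R.T@(np.array([.593,-.172,.06])-o); p=(K@c/c[2])[:2]; print(o.round(3),p)
x,y=int(max(p[0]-50,0)),int(max(p[1]-37,0)); print(x,y)
cv2.imwrite("pics/bolt2z.png",cv2.resize(w["color"][y:y+75,x:x+100],None,fx=8,fy=8,interpolation=cv2.INTER_CUBIC))
E
```

```text
clock: 3.2
ee_pos: [0.516, -0.1528, 0.1307]
tcp_rot: [0.0, 0.994, -0.108, 0.002]
ft_force: [-0.1, -0.3, -0.2]
width: 0.0855
grip_force: 0.0
[ 0.596 -0.171  0.251] [260.34851266  93.1311683 ]
210 56
```

View pics/bolt2z.png

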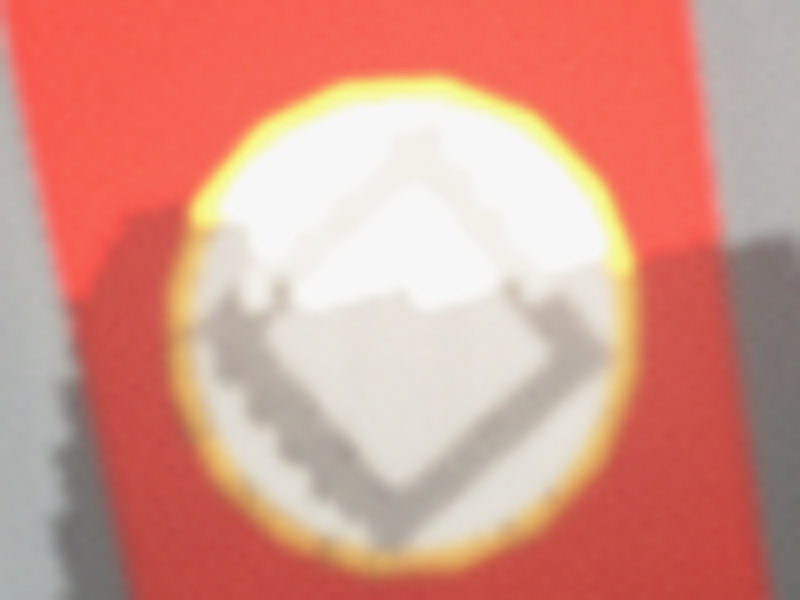

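Clear square from above: outer corners (420,125), (607,352), (395,548), (210,320); the crown's top corners (420,178), (548,345), (400,490), (270,330).

Run:
```python
from h import *; import pickle
s,w=pickle.load(open('bolt2.pkl','rb')); C=cam(w,s)
for pts,z in(([(420,125),(607,352),(395,548),(210,320)],.058),([(420,178),(548,345),(400,490),(270,330)],.063)):
    P=onplane(C,np.array(pts)/8-.45+[210,56],z)[:,:2]
    e=np.roll(P,-1,0)-P
    print(P.mean(0).round(4),np.linalg.norm(e,axis=1).round(4),(np.degrees(np.arctan2(e[:,1],e[:,0]))%90).round(1), [np.degrees(np.arctan2(*(P[i+2]-P[i])[::-1]))%90-45 for i in(0,1)])
```

```text
[ 0.5902 -0.1715] [0.0215 0.0218 0.022  0.021 ] [29.2 30.  27.2 28.7] [np.float64(29.286818396281745), np.float64(28.202718013505248)]
[ 0.5905 -0.1717] [0.015  0.0151 0.015  0.0153] [27.  31.4 27.5 31.4] [np.float64(29.00603010837324), np.float64(29.65802372505574)]
```

```bash
python3 -m creep '[[[0,0,0],[-5,-20,-20],-1],[[0,0,0],[-12,-40,-25],-1],[[0,0,0],[-14,-48,-15],-1],[[0,0,0],[-14,-48,0],-1],[[0,0,0],[-14,-48,0],-1],[[0,0,0],[-14,-48,0],-1],[[0,0,0],[-12,-40,0],-1],[[0,0,0],[-5,-17,0],-1],[[0,0,0],[0,0,0],-1],[[0,0,0],[0,0,0],-1]]'
python3 - <<'E'
from h import *; import pickle
s=telemetry.observe(); w=capture("wrist"); pickle.dump((s,w),open('wr.pkl','wb'))
cv2.imwrite("pics/wr.png",cv2.resize(w["color"],(800,600),interpolation=cv2.INTER_CUBIC))
E
```

```text
clock: 4.5
ee_pos: [0.4934, 0.1662, 0.1893]
tcp_rot: [0.001, 0.994, -0.11, 0.0]
ft_force: [-0.5, -0.2, -0.7]
width: 0.0855
grip_force: 0.0
```

View pics/wr.png

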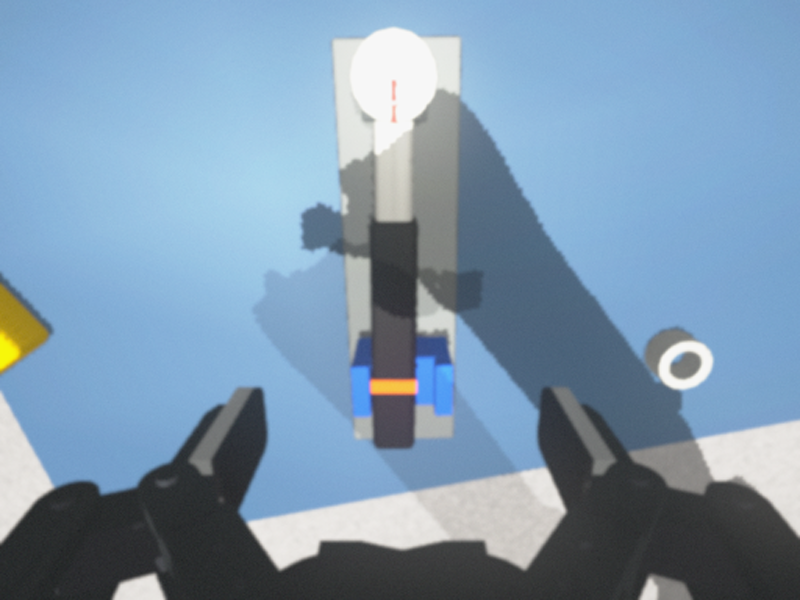

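Wrench seen straight on: black handle from (394,222) to (393,447), cap centre (393,76), lying in its blue saddle. The gripper is aligned with it.

Run:
```python
from h import *; import pickle
s,w=pickle.load(open('wr.pkl','rb')); C=cam(w,s); R=tool(s)
f=lambda p:np.array(p)*.64-.2
F=onplane(C,[f((371,222)),f((417,222))],.064); T=onplane(C,[f((374,447)),f((413,447))],.064)
print(np.linalg.norm(F[1]-F[0]),np.linalg.norm(T[1]-T[0]))
F,T=F.mean(0),T.mean(0); d=F-T; L=np.linalg.norm(d); d/=L; g=F-.042*d; g[2]=.052
g2=T+.1*d
cap=onplane(C,f((393,76)),.08)[0]
pl=onplane(C,[f(p) for p in((334,38),(461,38),(353,437),(453,437))],.006); print(pl.mean(0),)
pd=(pl[0]+pl[1]-pl[2]-pl[3])/2; print('plate',np.linalg.norm(pd),np.degrees(np.arctan2(pd[1],pd[0])))
print('L',L,'ang',np.degrees(np.arctan2(d[1],d[0])),'grip',g.round(4),g2.round(4),'cap',cap.round(4),'cap-grip',cap-g)
a=cap-g; print('ang cap',np.degrees(np.arctan2(a[1],a[0])),'tool yaw',np.degrees(np.arctan2(R[1,0],R[0,0])))
print('TCP shift tool mm',(R.T@(g+[0,0,.003]-np.array(s["ee_pos"]))*1e3).round(1))
```

```text
0.02377288255347438 0.023712206216101085
[0.4964377  0.16589668 0.006     ]
plate 0.2657939546916997 -11.906638553044258
L 0.13712191005882315 ang -13.051735312773681 grip [0.4931 0.1704 0.052 ] [0.4978 0.1693 0.064 ] cap [0.5994 0.1461 0.08  ] cap-grip [ 0.1063902  -0.02430019  0.028     ]
ang cap -12.866006591602613 tool yaw -12.652202036415954
TCP shift tool mm [ -1.4  -4.2 134.3]
```

```bash
python3 -m creep '[[[0,0,0],[1,-4,20],-1],[[0,0,0],[0,0,35],-1],[[0,0,0],[0,0,35],-1],[[0,0,0],[0,0,25],-1],[[0,0,0],[0,0,12],-1],[[0,0,0],[0,0,7],-1],[[0,0,0],[0,0,0],-0.2],[[0,0,0],[0,0,0],0.1],[[0,0,0],[0,0,0],0.3],[[0,0,0],[0,0,0],1],[[0,0,0],[0,0,0],1],[[0,0,0],[0,0,0],1],[[0,0,0],[0,0,0],1],[[0,0,0],[0,0,0],1]]' 100
python3 - <<'E'
from h import *
s=telemetry.observe(); R=tool(s); print(np.degrees(np.arctan2(R[1,0],R[0,0])),{k:np.round(s[k],4).tolist() for k in("ee_pos","tcp_rot","ft_force","torque","width","joint_positions")})
w=capture("wrist"); cv2.imwrite("pics/grip.png",w["color"])
E
```

```text
clock: 6.3
ee_pos: [0.495, 0.1721, 0.0563]
tcp_rot: [0.0, 0.994, -0.109, 0.001]
ft_force: [-1.2, -0.8, 6.5]
width: 0.0249
grip_force: 99.0
-12.480937868363801 {'ee_pos': [0.495, 0.1721, 0.0563], 'tcp_rot': [0.0002, 0.9941, -0.1087, 0.0006], 'ft_force': [-1.1832, -0.8059, 6.4652], 'torque': [-0.3742, 0.2328, -0.0682], 'width': 0.0249, 'joint_positions': [-0.1888, 0.4702, -0.2331, 1.8254, 0.1398, 0.8609, -2.2773]}
```

```bash
python3 -m creep '[[[0,0,0],[0,0,-4],1],[[0,0,0],[0,0,-8],1],[[0,0,0],[0,0,-16],1],[[0,0,0],[0,0,-24],1],[[0,0,0],[0,0,-24],1],[[0,0,0],[0,0,-16],1],[[0,0,0],[0,0,-8],1],[[0,0,0],[0,0,0],1],[[0,0,0],[0,0,0],1]]'
python3 - <<'E'
from h import *; import pickle
s=telemetry.observe(); w=capture("wrist"); pickle.dump((s,w),open('held.pkl','wb'))
print(np.round(s["torque"],3),np.round(s["tcp_rot"],4))
cv2.imwrite("pics/held.png",cv2.resize(w["color"],(800,600),interpolation=cv2.INTER_CUBIC))
E
```

```text
clock: 7.48
ee_pos: [0.4936, 0.1722, 0.1543]
tcp_rot: [0.001, 0.994, -0.108, -0.001]
ft_force: [-0.2, -0.3, -4.6]
width: 0.0247
grip_force: 98.2
[ 0.052  0.185 -0.005] [ 5.000e-04  9.941e-01 -1.084e-01 -1.000e-03]
```

View pics/held.png

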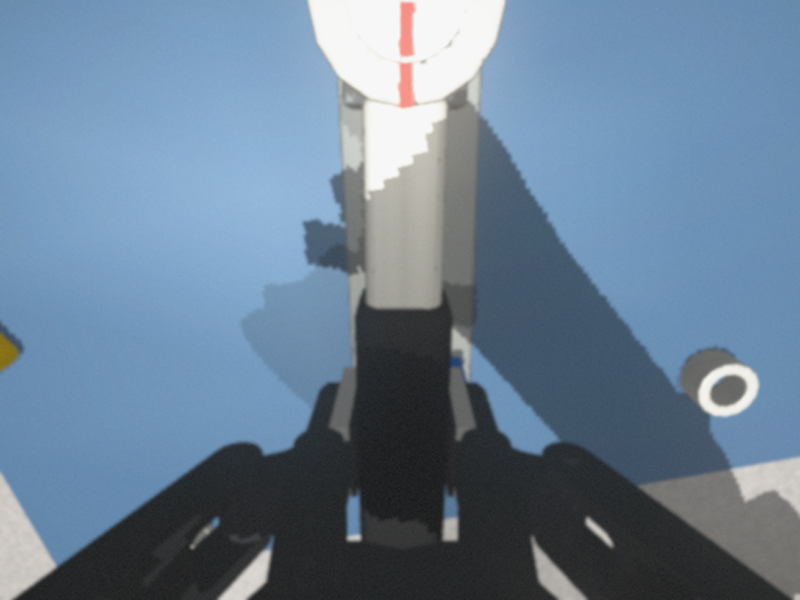

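Wrench held straight: handle front edge at y=308 spanning x=359–449, shaft mid at x≈405, cap mark at x≈407. Click marks are aligned.

Run:
```python
from h import *; import pickle
s,w=pickle.load(open('held.pkl','rb'))
H=np.array(w["hand_eye"]); C=(np.array(w["mtx"]),H[:3,:3],H[:3,3])
f=lambda p:np.array(p)*.64-.2
for n,p,z in(("hf l",(359,308),-.009),("hf r",(449,308),-.009),("sh mid near",(405,300),-.005),("sh mid far",(406,110),-.005),("mark",(406.5,103),-.02),("mark2",(407.5,8),-.022)):
    print(n,(onplane(C,f(p),z)[0]*1e3).round(1))
# rest pose check: where TCP z tilt
print(np.degrees(Ro.from_matrix(tool(s)).as_euler('zyx')))
```

```text
hf l [ 42.1 -10.4  -9. ]
hf r [42.1 11.9 -9. ]
sh mid near [42.8  1.  -5. ]
sh mid far [88.1  1.1 -5. ]
mark [ 88.6   1.1 -20. ]
mark2 [104.4   1.2 -22. ]
[ 1.24506185e+01 -1.23518172e-01  1.79954623e+02]
```

```bash
python3 -m creep '[[[0,0,-3.5],[0,0,0],1],[[0,0,-7],[0,0,0],1],[[0,0,-7],[0,0,0],1],[[0,0,-7],[0,0,0],1],[[0,0,-7],[0,0,0],1],[[0,0,-6.5],[0,0,0],1],[[0,0,-3.5],[0,0,0],1],[[0,0,0],[-8,15,0],1],[[0,0,0],[-17,31,0],1],[[0,0,0],[-21,38,0],1],[[0,0,0],[-21,38,0],1],[[0,0,0],[-21,38,0],1],[[0,0,0],[-21,38,0],1],[[0,0,0],[-21,38,0],1],[[0,0,0],[-21,38,0],1],[[0,0,0],[-21,38,0],1],[[0,0,0],[-14,25,0],1],[[0,0,0],[-5,10,0],1],[[0,0,0],[0,0,0],1],[[0,0,0],[0,0,0],1]]'
cat > st.py <<'E'
from h import *
import sys
B=np.array([.5905,-.1706])
s=telemetry.observe(); R=tool(s); p=np.array(s["ee_pos"]); y=np.degrees(np.arctan2(R[1,0],R[0,0]))
sk=p+R@[.1101,0,0.0493]
print('t',round(s["clock"],2),'yaw',y.round(2),'tcp',p.round(4),'mouth',sk.round(4),'err tool mm',(R.T@np.array([*(B-sk[:2]),0])*1e3).round(1))
print('F',np.round(s["ft_force"],1),'Ftool',(R.T@np.array(s["ft_force"])).round(1),'M',np.round(s["torque"],2),'q',np.round(s["joint_positions"],2))
E
python3 st.py
```

```text
clock: 10.02
ee_pos: [0.4961, -0.2213, 0.1552]
tcp_rot: [-0.001, 0.968, 0.252, 0.0]
ft_force: [0.5, -0.2, -4.5]
width: 0.0244
grip_force: 98.5
t 10.03 yaw 29.2 tcp [ 0.4961 -0.2213  0.1552] mouth [ 0.5922 -0.1675  0.1059] err tool mm [-3.1  1.9 -0. ]
F [ 0.5 -0.2 -4.5] Ftool [0.4 0.4 4.5] M [-0.06  0.14  0.01] q [ 0.55  0.38 -0.21  1.67  0.08  1.1  -0.75]
```

```bash
python3 -m creep '[[[0,0,0],[-3,2,10],1],[[0,0,0],[0,0,15],1],[[0,0,0],[0,0,10],1],[[0,0,0],[0,0,3],1],[[0,0,0],[0,0,0],1]]'; python3 st.py; python3 -m creep '[[[0,0,0],[0,0,2],1],[[0,0,0],[0,0,2],1],[[0,0,0],[0,0,0],1]]'; python3 st.py
```

```text
clock: 10.65
ee_pos: [0.4942, -0.2266, 0.117]
tcp_rot: [-0.0, 0.968, 0.251, -0.0]
ft_force: [1.1, 0.9, -4.3]
width: 0.0244
grip_force: 98.6
t 10.65 yaw 29.06 tcp [ 0.4942 -0.2266  0.117 ] mouth [ 0.5905 -0.1731  0.0676] err tool mm [ 1.3 -2.2  0. ]
F [ 1.1  0.9 -4.3] Ftool [ 1.4 -0.2  4.3] M [-0.07  0.18  0.02] q [ 0.55  0.42 -0.2   1.71  0.1   1.01 -0.75]
clock: 11.02
ee_pos: [0.4942, -0.2267, 0.1133]
tcp_rot: [-0.0, 0.968, 0.251, -0.0]
ft_force: [0.1, -0.2, -5.4]
width: 0.0243
grip_force: 98.6
t 11.03 yaw 29.05 tcp [ 0.4942 -0.2267  0.1133] mouth [ 0.5904 -0.1733  0.064 ] err tool mm [ 1.3 -2.3  0. ]
F [ 0.1 -0.2 -5.4] Ftool [-0.   0.3  5.4] M [-0.08  0.17 -0.03] q [ 0.55  0.43 -0.2   1.72  0.1   1.01 -0.75]
```

Run:
```python
from h import *; import pickle
a=capture("side"); b=capture("scene"); pickle.dump((a,b),open('v1.pkl','wb'))
K,R,o=cam(a); c=R.T@(np.array([.56,-.18,.08])-o); u,v=(K@c/c[2])[:2].astype(int)
x,y=max(0,u-50),max(0,v-37); print(x,y)
A=cv2.resize(a["color"][y:y+75,x:x+100],(400,300),interpolation=cv2.INTER_CUBIC)
K,R,o=cam(b); c=R.T@(np.array([.58,-.18,.08])-o); u,v=(K@c/c[2])[:2].astype(int); x,y=max(0,u-50),max(0,v-37); print(x,y)
B=cv2.resize(b["color"][y:y+75,x:x+100],(400,300),interpolation=cv2.INTER_CUBIC)
cv2.imwrite("pics/pre.png",np.hstack([A,B]))
```

```text
245 92
102 248
```

View pics/pre.png

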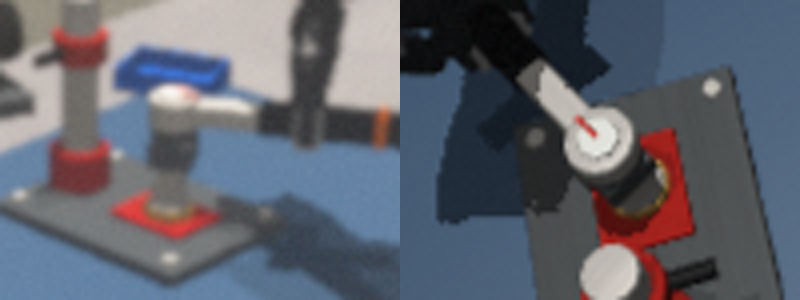

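The socket sits right above the bolt head in both views. I'll take out the remaining 2 mm and descend by feel.

```bash
python3 -m creep '[[[0,0,0],[1.3,-2.2,0],1],[[0,0,0],[0,0,0],1],[[0,0,0],[0,0,2],1],[[0,0,0],[0,0,1],1],[[0,0,0],[0,0,0],1]]'; python3 st.py; python3 -m creep '[[[0,0,0],[0,0,1.5],1],[[0,0,0],[0,0,1],1],[[0,0,0],[0,0,0],1]]'; python3 st.py
```

```text
clock: 11.75
ee_pos: [0.4942, -0.2242, 0.1101]
tcp_rot: [-0.0, 0.968, 0.251, -0.0]
ft_force: [-0.8, -0.1, -5.0]
width: 0.0245
grip_force: 98.6
t 11.75 yaw 29.04 tcp [ 0.4942 -0.2242  0.1101] mouth [ 0.5904 -0.1707  0.0608] err tool mm [ 0.2 -0.1 -0. ]
F [-0.8 -0.1 -5. ] Ftool [-0.8 -0.3  5. ] M [-0.04  0.12 -0.02] q [ 0.55  0.43 -0.2   1.72  0.1   1.   -0.75]
clock: 12.12
ee_pos: [0.4942, -0.2242, 0.1076]
tcp_rot: [-0.0, 0.968, 0.251, -0.0]
ft_force: [0.1, -0.3, -4.7]
width: 0.0244
grip_force: 98.6
t 12.12 yaw 29.05 tcp [ 0.4942 -0.2242  0.1076] mouth [ 0.5905 -0.1707  0.0583] err tool mm [ 0.1 -0.1 -0. ]
F [ 0.1 -0.3 -4.7] Ftool [-0.1  0.3  4.7] M [-0.13  0.19 -0.01] q [ 0.54  0.43 -0.2   1.73  0.1   0.99 -0.75]
```

```bash
python3 -m creep '[[[0,0,0],[0,0,1.5],1],[[0,0,0],[0,0,1.5],1],[[0,0,0],[0,0,0],1]]'; python3 st.py; python3 -m creep '[[[0,0,0],[0,0,1],1],[[0,0,0],[0,0,1],1],[[0,0,0],[0,0,0],1]]'; python3 st.py
```

```text
clock: 12.5
ee_pos: [0.4942, -0.2242, 0.1046]
tcp_rot: [-0.0, 0.968, 0.251, -0.0]
ft_force: [0.9, 0.4, -3.6]
width: 0.0249
grip_force: 98.6
t 12.5 yaw 29.05 tcp [ 0.4942 -0.2242  0.1046] mouth [ 0.5904 -0.1707  0.0553] err tool mm [ 0.1 -0.  -0. ]
F [ 0.9  0.4 -3.6] Ftool [1.  0.1 3.6] M [-0.08  0.11 -0.01] q [ 0.54  0.44 -0.2   1.73  0.1   0.99 -0.75]
clock: 12.88
ee_pos: [0.4942, -0.2241, 0.1027]
tcp_rot: [-0.0, 0.968, 0.251, -0.0]
ft_force: [0.2, -0.8, -4.2]
width: 0.0245
grip_force: 98.6
t 12.88 yaw 29.05 tcp [ 0.4942 -0.2241  0.1027] mouth [ 0.5905 -0.1707  0.0533] err tool mm [ 0.  -0.1  0. ]
F [ 0.2 -0.8 -4.2] Ftool [-0.3  0.8  4.2] M [-0.07  0.19 -0.  ] q [ 0.54  0.44 -0.2   1.73  0.1   0.98 -0.76]
```

It's sliding on freely. I'll keep going down to about 41 mm, feeling for the bottom.

```bash
python3 -m creep '[[[0,0,0],[0,0,2],1],[[0,0,0],[0,0,2],1],[[0,0,0],[0,0,2],1],[[0,0,0],[0,0,0],1]]'; python3 st.py; python3 -m creep '[[[0,0,0],[0,0,2],1],[[0,0,0],[0,0,2],1],[[0,0,0],[0,0,1],1],[[0,0,0],[0,0,0],1]]'; python3 st.py;  python3 -m creep '[[[0,0,0],[0,0,0.5],1],[[0,0,0],[0,0,0.5],1],[[0,0,0],[0,0,0],1]]'; python3 st.py
```

```text
clock: 13.38
ee_pos: [0.4941, -0.2242, 0.0965]
tcp_rot: [-0.0, 0.968, 0.251, -0.0]
ft_force: [0.5, -0.7, -3.8]
width: 0.0245
grip_force: 98.6
t 13.38 yaw 29.05 tcp [ 0.4941 -0.2242  0.0965] mouth [ 0.5903 -0.1707  0.0472] err tool mm [ 0.2 -0.  -0. ]
F [ 0.5 -0.7 -3.8] Ftool [0.1 0.9 3.8] M [-0.05  0.12 -0.01] q [ 0.54  0.45 -0.2   1.74  0.1   0.97 -0.76]
clock: 13.88
ee_pos: [0.4943, -0.2242, 0.0917]
tcp_rot: [-0.0, 0.968, 0.251, -0.0]
ft_force: [-1.1, -0.2, -4.5]
width: 0.0245
grip_force: 98.6
t 13.88 yaw 29.05 tcp [ 0.4943 -0.2242  0.0917] mouth [ 0.5905 -0.1708  0.0424] err tool mm [ 0.1 -0.2 -0. ]
F [-1.1 -0.2 -4.5] Ftool [-1.1 -0.4  4.5] M [-0.11  0.13 -0.02] q [ 0.54  0.45 -0.2   1.74  0.1   0.96 -0.76]
clock: 14.25
ee_pos: [0.4943, -0.2242, 0.0908]
tcp_rot: [0.0, 0.968, 0.251, -0.0]
ft_force: [-0.6, 0.9, -4.7]
width: 0.0247
grip_force: 98.6
t 14.25 yaw 29.05 tcp [ 0.4943 -0.2242  0.0908] mouth [ 0.5906 -0.1707  0.0415] err tool mm [-0.  -0.2 -0. ]
F [-0.6  0.9 -4.7] Ftool [-0.1 -1.1  4.7] M [-0.07  0.17  0.04] q [ 0.54  0.45 -0.2   1.74  0.1   0.95 -0.76]
```

```bash
for i in 1 2; do :; done; python3 -m creep '[[[0,0,0],[0,0,0.5],1],[[0,0,0],[0,0,0.5],1],[[0,0,0],[0,0,0],1]]'; python3 st.py;  python3 -m creep '[[[0,0,0],[0,0,0.5],1],[[0,0,0],[0,0,0],1]]'; python3 st.py
```

```text
clock: 14.62
ee_pos: [0.4943, -0.2242, 0.0898]
tcp_rot: [0.0, 0.968, 0.251, -0.0]
ft_force: [0.6, -0.0, -4.5]
width: 0.0247
grip_force: 98.6
t 14.62 yaw 29.05 tcp [ 0.4943 -0.2242  0.0898] mouth [ 0.5906 -0.1708  0.0404] err tool mm [ 0.  -0.2 -0. ]
F [ 0.6 -0.  -4.5] Ftool [0.5 0.3 4.5] M [-0.08  0.18  0.02] q [ 0.54  0.45 -0.2   1.74  0.11  0.95 -0.76]
clock: 14.88
ee_pos: [0.4943, -0.2242, 0.0892]
tcp_rot: [0.0, 0.968, 0.251, -0.0]
ft_force: [-0.6, 0.8, -4.3]
width: 0.0244
grip_force: 98.6
t 14.88 yaw 29.05 tcp [ 0.4943 -0.2242  0.0892] mouth [ 0.5906 -0.1708  0.0399] err tool mm [ 0.  -0.2 -0. ]
F [-0.6  0.8 -4.3] Ftool [-0.2 -1.   4.3] M [-0.05  0.2   0.02] q [ 0.54  0.45 -0.2   1.75  0.11  0.95 -0.76]
```

```bash
python3 -m creep '[[[0,0,0],[0,0,0.5],1],[[0,0,0],[0,0,0.5],1],[[0,0,0],[0,0,0],1]]'|grep -E 'force|pos';  python3 -m creep '[[[0,0,0],[0,0,0.5],1],[[0,0,0],[0,0,0.5],1],[[0,0,0],[0,0,0],1]]'|grep -E 'force|pos'; python3 st.py
```

```text
ee_pos: [0.4943, -0.2242, 0.0882]
ft_force: [-0.3, -0.9, -4.7]
grip_force: 98.6
ee_pos: [0.4943, -0.2242, 0.0872]
ft_force: [-0.4, -0.0, -4.2]
grip_force: 98.6
t 15.62 yaw 29.04 tcp [ 0.4943 -0.2242  0.0872] mouth [ 0.5905 -0.1708  0.0379] err tool mm [ 0.  -0.1  0. ]
F [-0.4 -0.  -4.2] Ftool [-0.4 -0.2  4.2] M [-0.08  0.2  -0.02] q [ 0.54  0.46 -0.2   1.75  0.11  0.95 -0.76]
```

```bash
python3 -m creep '[[[0,0,0],[0,0,0.5],1],[[0,0,0],[0,0,0.5],1],[[0,0,0],[0,0,0],1]]'|grep -E 'ft|pos';  python3 -m creep '[[[0,0,0],[0,0,0.5],1],[[0,0,0],[0,0,0],1]]'|grep -E 'ft|pos';  python3 -m creep '[[[0,0,0],[0,0,0.5],1],[[0,0,0],[0,0,0],1]]'|grep -E 'ft|pos'; python3 st.py
```

```text
ee_pos: [0.4943, -0.2242, 0.0862]
ft_force: [-0.2, -0.3, -4.1]
ee_pos: [0.4943, -0.2242, 0.0858]
ft_force: [-0.0, 0.6, -3.6]
ee_pos: [0.4943, -0.2242, 0.0852]
ft_force: [0.0, 0.2, -5.2]
t 16.5 yaw 29.04 tcp [ 0.4943 -0.2242  0.0852] mouth [ 0.5906 -0.1708  0.0359] err tool mm [ 0.  -0.2 -0. ]
F [ 0.   0.2 -5.2] Ftool [ 0.1 -0.2  5.2] M [-0.07  0.15 -0.  ] q [ 0.54  0.46 -0.2   1.75  0.11  0.94 -0.76]
```

Run:
```python
from h import *; import pickle
a=capture("side"); b=capture("scene"); w=capture("wrist"); pickle.dump((a,b,w),open('v2.pkl','wb'))
A=cv2.resize(a["color"][102:162,255:335],(400,300),interpolation=cv2.INTER_CUBIC)
B=cv2.resize(b["color"][258:318,117:197],(400,300),interpolation=cv2.INTER_CUBIC)
W=cv2.resize(w["color"],(400,300)); a0=pickle.load(open('v1.pkl','rb'))[0]
A0=cv2.resize(a0["color"][102:162,255:335],(400,300),interpolation=cv2.INTER_CUBIC)
cv2.imwrite("pics/seat.png",np.vstack([np.hstack([A,B]),np.hstack([A0,W])]))
```

View pics/seat.png

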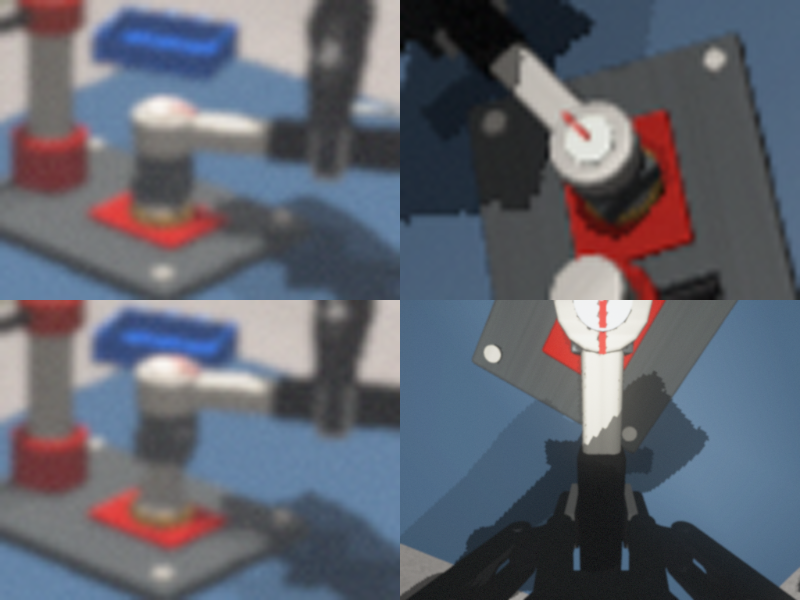

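Run:
```python
from h import *; import pickle
a0,b0=pickle.load(open('v0.pkl','rb')); a1,b1=pickle.load(open('v1.pkl','rb')); a2,b2,_=pickle.load(open('v2.pkl','rb'))
def capblob(c,est,r=16):
    x,y=est; im=c["color"][y-r:y+r,x-r:x+r].astype(int)
    m=((im.min(2)>150)&(im.max(2)-im.min(2)<40)).astype(np.uint8)
    n,l,st,ce=cv2.connectedComponentsWithStats(m)
    k=1+np.argmax(st[1:,4]); return st[k]+np.array([x-r,y-r,0,0,0]),ce[k]+[x-r,y-r]
for n,a,b,ea,eb,xy in(("v0",a0,b0,(212,165),(276,255),(.6025,.1475)),("v1",a1,b1,(288,115),(151,282),(.5905,-.1733)),("v2",a2,b2,(288,123),(155,286),(.5906,-.1708))):
    sa,ca=capblob(a,ea); sb,cb=capblob(b,eb); print(n,sa,ca.round(1),sb,cb.round(1))
    print('  meet',meet(cam(a),ca,cam(b),cb).round(4))
    for c,u in((a,ca),(b,cb)):
        K,R,o=cam(c); d=R@np.linalg.inv(K)@[*u,1.]
        t=((np.array(xy)-o[:2])@d[:2])/(d[:2]@d[:2]); print('  z at axis',(o+t*d).round(4))
```

```text
Traceback (most recent call last):
ValueError: attempt to get argmax of an empty sequence
```

Run:
```python
from h import *; import pickle
a0,b0=pickle.load(open('v0.pkl','rb')); a1,b1=pickle.load(open('v1.pkl','rb')); a2,b2,_=pickle.load(open('v2.pkl','rb'))
def top(c,est,r=9):
    x,y=est; im=c["color"][y-r:y+r,x-r:x+r].astype(int).min(2)
    m=im>0.8*np.percentile(im,97)
    v,u=np.nonzero(m); return np.array([u.mean()+x-r,v.mean()+y-r]),m.sum()
for n,a,b,ea,eb,xy in(("v0",a0,b0,(212,166),(276,256),(.6025,.1475)),("v1",a1,b1,(288,115),(151,282),(.5905,-.1733)),("v2",a2,b2,(288,123),(155,286),(.5906,-.1708))):
    ca,na=top(a,ea); cb,nb=top(b,eb); print(n,ca.round(1),na,cb.round(1),nb,'meet',meet(cam(a),ca,cam(b),cb).round(4))
    for c,u in((a,ca),(b,cb)):
        K,R,o=cam(c); d=R@np.linalg.inv(K)@[*u,1.]
        t=((np.array(xy)-o[:2])@d[:2])/(d[:2]@d[:2]); print('  z at axis',(o+t*d).round(4))
```

```text
v0 [211.5 165.5] 324 [275.5 255.5] 324 meet [ 0.2549  0.1402 -0.0286]
  z at axis [0.5822 0.0126 0.5063]
  z at axis [ 0.4585  0.0264 -0.2581]
v1 [288.6 115.8] 48 [150.6 281.4] 144 meet [ 0.5862 -0.1752  0.1208]
  z at axis [ 0.5881 -0.1752  0.1197]
  z at axis [ 0.5909 -0.1743  0.1348]
v2 [288.3 124. ] 61 [154.5 285.4] 151 meet [ 0.5863 -0.1734  0.0925]
  z at axis [ 0.5867 -0.1739  0.0923]
  z at axis [ 0.5909 -0.1718  0.1038]
```

```bash
python3 - <<'E'
from h import *; import pickle
b,a=pickle.load(open('v0.pkl','rb'))
def top(c,est,r=9):
    x,y=est; im=c["color"][y-r:y+r,x-r:x+r].astype(int).min(2)
    m=im>0.8*np.percentile(im,97)
    v,u=np.nonzero(m); return np.array([u.mean()+x-r,v.mean()+y-r]),m.sum()
ca,na=top(a,(212,166)); cb,nb=top(b,(276,256)); print(ca.round(1),na,cb.round(1),nb,'meet',meet(cam(a),ca,cam(b),cb).round(4))
for c,u in((a,ca),(b,cb)):
        K,R,o=cam(c); d=R@np.linalg.inv(K)@[*u,1.]; xy=(.6025,.1475)
        t=((np.array(xy)-o[:2])@d[:2])/(d[:2]@d[:2]); print('  z at axis',(o+t*d).round(4))
E
python3 - <<'E'
from h import *; import pickle
# handle shaft slope in side view: triangulate handle front? wrist: cap size compare held vs now
s=telemetry.observe(); w=pickle.load(open('v2.pkl','rb'))[2]; _,w0=pickle.load(open('held.pkl','rb'))
H=np.array(w["hand_eye"])
for n,c in(("held",w0),("now",w)):
    im=c["color"].astype(int); 
    m=(im[:,:,2]>110)&(im[:,:,2]>1.7*im[:,:,1])&(im[:,:,2]>1.7*im[:,:,0]); m[:, :240]=0; m[:,280:]=0; m[80:]=0
    v,u=np.nonzero(m); print(n,len(v),u.mean(),v.min(),v.max())
E
```

```text
[213.5 166. ] 99 [276.1 255.5] 111 meet [0.5959 0.1456 0.06  ]
  z at axis [0.5977 0.1419 0.0582]
  z at axis [0.6011 0.1448 0.0708]
held 79 259.65822784810126 3 42
now 480 258.95208333333335 0 68
```

```bash
python3 -m creep '[[[0,0,0],[0,0,0.5],1],[[0,0,0],[0,0,0.5],1],[[0,0,0],[0,0,0],1]]'|grep -E 'ft|pos';  python3 -m creep '[[[0,0,0],[0,0,0.5],1],[[0,0,0],[0,0,0],1]]'|grep -E 'ft|pos';  python3 -m creep '[[[0,0,0],[0,0,0.5],1],[[0,0,0],[0,0,0],1]]'|grep -E 'ft|pos'; python3 st.py
```

```text
ee_pos: [0.4943, -0.2242, 0.0842]
ft_force: [0.1, -0.3, -3.9]
ee_pos: [0.4944, -0.2242, 0.0838]
ft_force: [0.6, 0.4, -3.5]
ee_pos: [0.4944, -0.2242, 0.0835]
ft_force: [-0.9, 0.4, -2.9]
t 17.52 yaw 29.05 tcp [ 0.4944 -0.2242  0.0835] mouth [ 0.5906 -0.1708  0.0342] err tool mm [-0.  -0.2 -0. ]
F [-0.9  0.4 -2.9] Ftool [-0.6 -0.8  2.9] M [-0.04  0.15  0.06] q [ 0.54  0.46 -0.19  1.75  0.11  0.94 -0.76]
```

```bash
python3 -m creep '[[[0,0,0],[0,0,0.5],1],[[0,0,0],[0,0,0],1]]'|grep -E 'ft|pos';  python3 -m creep '[[[0,0,0],[0,0,0.5],1],[[0,0,0],[0,0,0],1]]'|grep -E 'ft|pos'; python3 st.py
```

```text
ee_pos: [0.4944, -0.2243, 0.0831]
ft_force: [-1.6, -0.4, -0.5]
ee_pos: [0.4944, -0.2244, 0.0827]
ft_force: [-2.9, 0.3, 2.4]
t 18.02 yaw 29.05 tcp [ 0.4944 -0.2244  0.0827] mouth [ 0.5906 -0.1709  0.0334] err tool mm [ 0.1 -0.3 -0. ]
F [-2.9  0.3  2.4] Ftool [-2.4 -1.7 -2.4] M [0.16 0.35 0.13] q [ 0.54  0.46 -0.19  1.75  0.11  0.94 -0.76]
```

```bash
cat >> st.py <<'E'
r=p[:2]-B; F=s["ft_force"]; print('tau',round(s["torque"][2]+r[0]*F[1]-r[1]*F[0],3))
E
python3 st.py|tail -1
python3 -m creep '[[[0,0,2],[0.07,-3.84,0],1],[[0,0,2],[0.07,-3.84,0],1],[[0,0,2],[0.07,-3.84,0],1],[[0,0,2],[0.07,-3.84,0],1]]'>/dev/null; python3 st.py; python3 -m creep '[[[0,0,2],[0.07,-3.84,0],1],[[0,0,2],[0.07,-3.84,0],1],[[0,0,0],[0,0,0],1]]'>/dev/null; python3 st.py
```

```text
tau -0.055
t 18.52 yaw 20.96 tcp [ 0.4874 -0.2098  0.0824] mouth [ 0.5902 -0.1704  0.0331] err tool mm [ 0.2  0.2 -0. ]
F [-4.5  0.2  4.7] Ftool [-4.1 -1.8 -4.7] M [0.36 0.54 0.55] q [ 0.5   0.44 -0.17  1.79  0.09  0.92 -0.91]
tau 0.35
t 18.9 yaw 17.02 tcp [ 0.485  -0.2026  0.0825] mouth [ 0.5903 -0.1704  0.0331] err tool mm [ 0.2  0.2 -0. ]
F [-5.1  0.9  4. ] Ftool [-4.6 -2.4 -4. ] M [0.39 0.6  0.41] q [ 0.48  0.43 -0.15  1.8   0.08  0.92 -0.98]
tau 0.148
```

```bash
python3 -m creep '[[[0,0,2],[-0.4,-3.84,-0.3],1],[[0,0,2],[-0.3,-3.84,-0.2],1],[[0,0,0],[0,0,0],1]]'>/dev/null; python3 st.py; python3 -m creep '[[[0,0,2],[0.07,-3.84,0],1],[[0,0,2],[0.07,-3.84,0],1],[[0,0,0],[0,0,0],1]]'>/dev/null; python3 st.py;python3 -m creep '[[[0,0,2],[0.07,-3.84,0],1],[[0,0,0],[0,0,0],1]]'>/dev/null; python3 st.py
```

```text
t 19.27 yaw 13.04 tcp [ 0.483  -0.1953  0.0827] mouth [ 0.5903 -0.1704  0.0335] err tool mm [0.2 0.2 0. ]
F [-1.   0.3 -0.3] Ftool [-0.9 -0.5  0.3] M [0.38 0.08 0.37] q [ 0.46  0.42 -0.14  1.81  0.07  0.91 -1.06]
tau 0.313
t 19.65 yaw 9.09 tcp [ 0.4816 -0.1879  0.0828] mouth [ 0.5903 -0.1705  0.0336] err tool mm [0.2 0.1 0. ]
F [-1.8  1.2  0.7] Ftool [-1.6 -1.5 -0.7] M [0.41 0.05 0.39] q [ 0.44  0.41 -0.13  1.83  0.07  0.91 -1.13]
tau 0.227
t 19.9 yaw 7.12 tcp [ 0.481  -0.1842  0.0827] mouth [ 0.5903 -0.1706  0.0335] err tool mm [0.2 0.1 0. ]
F [-0.7  1.9  0.8] Ftool [-0.5 -2.  -0.8] M [ 0.47 -0.03  0.38] q [ 0.43  0.41 -0.12  1.83  0.06  0.9  -1.17]
tau 0.168
```

```bash
python3 -m creep '[[[0,0,2],[0.07,-3.84,0],1],[[0,0,2],[0.07,-3.84,0],1],[[0,0,0],[0,0,0],1]]'>/dev/null; python3 st.py; python3 -m creep '[[[0,0,2],[0.07,-3.84,0],1],[[0,0,0],[0,0,0],1]]'>/dev/null; python3 st.py;python3 -m creep '[[[0,0,2],[0.07,-3.84,0],1],[[0,0,0],[0,0,0],1]]'>/dev/null; python3 st.py
```

```text
t 20.27 yaw 3.13 tcp [ 0.4804 -0.1766  0.0828] mouth [ 0.5904 -0.1706  0.0336] err tool mm [ 0.1 -0.   0. ]
F [-1.5  2.5 -0.1] Ftool [-1.3 -2.6  0.1] M [ 0.51 -0.11  0.39] q [ 0.41  0.4  -0.11  1.84  0.06  0.9  -1.25]
tau 0.104
t 20.52 yaw 1.14 tcp [ 0.4803 -0.1729  0.0828] mouth [ 0.5904 -0.1707  0.0336] err tool mm [ 0.1 -0.1  0. ]
F [-0.   1.8 -0.2] Ftool [ 0.  -1.8  0.2] M [ 0.55 -0.19  0.43] q [ 0.4   0.4  -0.11  1.84  0.05  0.9  -1.28]
tau 0.222
t 20.77 yaw -0.86 tcp [ 0.4803 -0.1691  0.0829] mouth [ 0.5904 -0.1708  0.0337] err tool mm [ 0.1 -0.2  0. ]
F [ 0.5  3.2 -1.3] Ftool [ 0.4 -3.2  1.3] M [ 0.56 -0.23  0.44] q [ 0.38  0.4  -0.1   1.85  0.05  0.9  -1.32]
tau 0.08
```

```bash
python3 -m creep '[[[0,0,2],[0.07,-4.3,0],1],[[0,0,0],[0,0,0],1]]'>/dev/null; python3 st.py; python3 -m creep '[[[0,0,2],[0.07,-3.84,0],1],[[0,0,0],[0,0,0],1]]'>/dev/null; python3 st.py;python3 -m creep '[[[0,0,2],[0.07,-3.84,0],1],[[0,0,0],[0,0,0],1]]'>/dev/null; python3 st.py
```

```text
t 21.02 yaw -2.88 tcp [ 0.4804 -0.1652  0.0829] mouth [ 0.5904 -0.1707  0.0337] err tool mm [ 0.1 -0.1  0. ]
F [ 1.1  1.5 -1.1] Ftool [ 1.  -1.6  1.1] M [ 0.37 -0.34  0.41] q [ 0.37  0.4  -0.09  1.85  0.05  0.9  -1.36]
tau 0.239
t 21.27 yaw -4.87 tcp [ 0.4806 -0.1614  0.0829] mouth [ 0.5904 -0.1708  0.0337] err tool mm [ 0.1 -0.2  0. ]
F [ 0.5  1.9 -0.8] Ftool [ 0.3 -2.   0.8] M [ 0.37 -0.48  0.46] q [ 0.36  0.39 -0.09  1.85  0.04  0.9  -1.4 ]
tau 0.243
t 21.52 yaw -6.82 tcp [ 0.481  -0.1579  0.0829] mouth [ 0.5904 -0.1711  0.0338] err tool mm [ 0.1 -0.5 -0. ]
F [ 0.6  1.1 -1.2] Ftool [ 0.5 -1.2  1.2] M [ 0.13 -0.44  0.69] q [ 0.35  0.39 -0.08  1.86  0.04  0.89 -1.44]
tau 0.56
```

```bash
for k in 1; do python3 -m creep '[[[0,0,1],[0.02,-1.92,0],1],[[0,0,0],[0,0,0],1]]'>/dev/null; python3 st.py; done; python3 -m creep '[[[0,0,1],[0.02,-1.92,0],1],[[0,0,0],[0,0,0],1]]'>/dev/null; python3 st.py
```

```text
t 21.77 yaw -7.9 tcp [ 0.4812 -0.156   0.0829] mouth [ 0.5903 -0.1712  0.0338] err tool mm [ 0.1 -0.6 -0. ]
F [ 1.2 -0.9 -1.7] Ftool [1.3 0.7 1.7] M [-0.23 -0.58  0.93] q [ 0.34  0.39 -0.08  1.86  0.04  0.89 -1.46]
tau 1.013
t 22.02 yaw -8.94 tcp [ 0.4815 -0.1541  0.083 ] mouth [ 0.5903 -0.1712  0.0338] err tool mm [ 0.1 -0.6 -0. ]
F [ 2.3 -0.9 -1.7] Ftool [2.4 0.5 1.8] M [-0.45 -0.64  1.01] q [ 0.33  0.39 -0.07  1.86  0.04  0.89 -1.48]
tau 1.064
```

```bash
python3 -m creep '[[[0,0,1],[0.02,-1.92,0],1],[[0,0,0],[0,0,0],1]]'>/dev/null; python3 st.py; python3 -m creep '[[[0,0,1],[0.02,-1.92,0],1],[[0,0,0],[0,0,0],1]]'>/dev/null; python3 st.py; python3 -m creep '[[[0,0,1],[0.02,-1.92,0],1],[[0,0,0],[0,0,0],1]]'>/dev/null; python3 st.py
```

```text
t 22.27 yaw -9.98 tcp [ 0.4818 -0.1521  0.0829] mouth [ 0.5903 -0.1712  0.0338] err tool mm [ 0.1 -0.6 -0. ]
F [ 2.7 -2.8 -2.2] Ftool [3.1 2.3 2.2] M [-0.64 -0.74  0.93] q [ 0.33  0.39 -0.07  1.86  0.04  0.89 -1.5 ]
tau 1.185
t 22.52 yaw -10.99 tcp [ 0.4822 -0.1501  0.083 ] mouth [ 0.5903 -0.1711  0.0338] err tool mm [ 0.1 -0.5 -0. ]
F [ 3.3 -2.6 -2.4] Ftool [3.7 2.  2.4] M [-0.81 -0.88  0.87] q [ 0.32  0.39 -0.07  1.86  0.03  0.89 -1.52]
tau 1.093
t 22.77 yaw -12.0 tcp [ 0.4825 -0.1481  0.0829] mouth [ 0.5903 -0.1711  0.0337] err tool mm [ 0.1 -0.5 -0. ]
F [ 3.7 -3.7 -1.9] Ftool [4.4 2.8 1.9] M [-0.9  -0.93  0.88] q [ 0.32  0.39 -0.06  1.86  0.03  0.89 -1.55]
tau 1.2
```

```bash
cat > mark.py <<'E'
from h import *; import sys
# red marks on cap (near axis) and head: line directions in wrist image
w=capture("wrist"); im=w["color"].astype(int)
m=((im[:,:,2]>120)&(im[:,:,2]>1.5*im[:,:,1])&(im[:,:,2]>1.5*im[:,:,0])).astype(np.uint8); m[72:]=0; m[:,:215]=0; m[:,305:]=0
for v in range(0,72,3):
    u=np.nonzero(m[v])[0]
    if len(u): print(v,u.min(),u.max(),len(u),end=' | ')
cv2.imwrite(sys.argv[1],w["color"])
E
python3 mark.py pics/click1.png
```

```text
0 254 260 7 | 3 254 261 8 | 6 254 261 8 | 9 255 261 7 | 12 255 261 7 | 15 255 261 7 | 18 255 261 7 | 21 255 261 7 | 24 256 262 7 | 27 255 262 8 | 30 255 262 8 | 33 255 262 8 | 42 254 260 7 | 45 254 304 8 | 48 254 304 10 | 51 215 304 14 | 54 215 304 18 | 57 215 304 19 | 60 215 304 19 | 63 215 304 19 | 66 215 304 25 | 69 215 304 32 |
```

```bash
cat > mk.py <<'E'
from h import *; import sys
# red line fits (cap rows <37, head rows 41-64) and shaft mid-line, in tool-frame angles
def ana(im,name):
    im=im.astype(int); m=(im[:,:,2]>100)&(im[:,:,2]>1.4*im[:,:,1])&(im[:,:,2]>1.4*im[:,:,0]); m[:,:225]=0; m[:,292:]=0
    for a,b in((0,37),(41,66)):
        v,u=np.nonzero(m[a:b]); k=abs(u-np.median(u))<9; v,u=v[k]+a,u[k]
        if len(u)>8: p=np.polyfit(v,u,1); print(name,(a,b),len(u),'slope deg',round(np.degrees(np.arctan(p[0])),2),'u@39',round(np.polyval(p,39),2))
    g=im.sum(2)
    for r in(90,120,150,180): 
        row=cv2.GaussianBlur(g[r-4:r+5].mean(0).reshape(1,-1),(5,1),0)[0]; d=np.gradient(row)
        L=215+np.argmax(abs(d[215:255])); Rr=262+np.argmax(abs(d[262:305])); print(r,L,Rr,(L+Rr)/2,end=' ; ')
    print()
if __name__=="__main__":
    import pickle
    for f in sys.argv[1:]: ana(cv2.imread(f),f)
    w=capture("wrist"); ana(w["color"],'now')
E
python3 - <<'E'
import pickle,sys; sys.path.insert(0,'.'); from mk import ana
ana(pickle.load(open('held.pkl','rb'))[1]["color"],'held'); ana(pickle.load(open('v2.pkl','rb'))[2]["color"],'seat')
E
python3 mk.py
```

```text
held (0, 37) 242 slope deg -1.74 u@39 259.22
held (41, 66) 178 slope deg 1.72 u@39 258.99
90 234 273 253.5 ; 120 233 283 258.0 ; 150 234 282 258.0 ; 180 232 282 257.0 ; 
seat (0, 37) 321 slope deg -0.89 u@39 258.86
seat (41, 66) 220 slope deg -0.11 u@39 258.65
90 233 284 258.5 ; 120 233 284 258.5 ; 150 234 271 252.5 ; 180 234 282 258.0 ; 
now (0, 37) 283 slope deg 2.67 u@39 259.13
now (41, 66) 214 slope deg 0.62 u@39 256.95
90 231 283 257.0 ; 120 232 283 257.5 ; 150 232 282 257.0 ; 180 233 281 257.0 ;
```

```bash
python3 -m creep '[[[0,0,1],[0.02,-1.92,0],1],[[0,0,1],[0.02,-1.92,0],1],[[0,0,0],[0,0,0],1]]'>/dev/null; python3 st.py; python3 -m creep '[[[0,0,1],[0.02,-1.92,0],1],[[0,0,0],[0,0,0],1]]'>/dev/null; python3 st.py; python3 -m creep '[[[0,0,1],[0.02,-1.92,0],1],[[0,0,0],[0,0,0],1]]'>/dev/null; python3 st.py; python3 mk.py
```

```text
t 23.25 yaw -14.01 tcp [ 0.4834 -0.1444  0.0829] mouth [ 0.5903 -0.1711  0.0338] err tool mm [ 0.1 -0.6 -0. ]
F [ 3.1 -4.  -2. ] Ftool [4.  3.1 2. ] M [-0.92 -0.88  0.92] q [ 0.3   0.39 -0.06  1.86  0.03  0.89 -1.59]
tau 1.264
t 23.5 yaw -15.01 tcp [ 0.4839 -0.1426  0.0829] mouth [ 0.5903 -0.1711  0.0337] err tool mm [ 0.1 -0.6 -0. ]
F [ 3.4 -3.9 -2.9] Ftool [4.3 2.9 2.9] M [-0.96 -0.93  0.89] q [ 0.3   0.39 -0.06  1.86  0.03  0.89 -1.61]
tau 1.213
t 23.75 yaw -16.01 tcp [ 0.4844 -0.1407  0.0829] mouth [ 0.5902 -0.1711  0.0337] err tool mm [ 0.1 -0.5 -0. ]
F [ 3.4 -4.8 -2.5] Ftool [4.6 3.7 2.5] M [-0.94 -0.97  0.88] q [ 0.29  0.39 -0.05  1.86  0.03  0.89 -1.63]
tau 1.294
now (0, 37) 284 slope deg 6.44 u@39 261.87
now (41, 66) 197 slope deg 0.35 u@39 256.84
90 231 283 257.0 ; 120 232 283 257.5 ; 150 233 282 257.5 ; 180 233 281 257.0 ;
```

```bash
python3 -m creep '[[[0,0,-0.7],[0,1.34,0],1],[[0,0,0],[0,0,0],1]]'>/dev/null; python3 st.py; python3 -m creep '[[[0,0,-0.7],[0,1.34,0],1],[[0,0,0],[0,0,0],1]]'>/dev/null; python3 st.py; python3 -m creep '[[[0,0,-0.7],[0,1.34,0],1],[[0,0,0],[0,0,0],1]]'>/dev/null; python3 st.py
```

```text
t 24.05 yaw -15.36 tcp [ 0.484  -0.1418  0.0829] mouth [ 0.5903 -0.171   0.0337] err tool mm [ 0.1 -0.5  0. ]
F [ 3.8 -3.1 -2.8] Ftool [4.4 2.  2.8] M [-0.89 -1.01  0.65] q [ 0.29  0.39 -0.05  1.86  0.03  0.89 -1.61]
tau 0.869
t 24.3 yaw -14.68 tcp [ 0.4837 -0.1429  0.0829] mouth [ 0.5903 -0.1708  0.0337] err tool mm [ 0.2 -0.3  0. ]
F [ 3.9 -2.8 -3. ] Ftool [4.5 1.8 3. ] M [-0.76 -1.08  0.46] q [ 0.3   0.39 -0.06  1.86  0.03  0.89 -1.6 ]
tau 0.655
t 24.55 yaw -14.0 tcp [ 0.4834 -0.1441  0.0829] mouth [ 0.5903 -0.1707  0.0337] err tool mm [ 0.1 -0.2  0. ]
F [ 3.5 -2.4 -2.9] Ftool [3.9 1.5 2.9] M [-0.68 -1.12  0.27] q [ 0.3   0.39 -0.06  1.86  0.03  0.89 -1.58]
tau 0.434
```

```bash
python3 -m creep '[[[0,0,-0.7],[0,1.34,0],1],[[0,0,0],[0,0,0],1]]'>/dev/null; python3 st.py; python3 -m creep '[[[0,0,-0.4],[0,0.77,0],1],[[0,0,0],[0,0,0],1]]'>/dev/null; python3 st.py
```

```text
t 24.8 yaw -13.32 tcp [ 0.4831 -0.1453  0.0829] mouth [ 0.5903 -0.1706  0.0337] err tool mm [ 0.2 -0.   0. ]
F [ 5.  -1.7 -3.4] Ftool [5.2 0.5 3.4] M [-0.65 -1.08  0.19] q [ 0.31  0.39 -0.06  1.86  0.03  0.89 -1.57]
tau 0.253
t 25.05 yaw -12.93 tcp [ 0.483  -0.1459  0.0829] mouth [ 0.5904 -0.1705  0.0337] err tool mm [0.2 0.1 0. ]
F [ 4.2 -1.7 -2.6] Ftool [4.5 0.7 2.6] M [-0.57 -1.16  0.12] q [ 0.31  0.39 -0.06  1.86  0.03  0.89 -1.56]
tau 0.204
```

```bash
cat >> st.py <<'E'
print('Mtool',(R.T@np.array(s["torque"])).round(2),'ztool',R[:,2].round(4))
E
python3 -m creep '[[[0,0,-0.4],[0.4,0.77,0],1],[[0,0,0],[0.4,0,0],1],[[0,0,0],[0,0,0],1]]'>/dev/null; python3 st.py
```

```text
t 25.43 yaw -12.39 tcp [ 0.4828 -0.1468  0.0828] mouth [ 0.5903 -0.1704  0.0334] err tool mm [ 0.2  0.2 -0. ]
F [ 2.3 -0.5 -0.3] Ftool [ 2.3 -0.   0.3] M [-0.33 -0.85 -0.02] q [ 0.31  0.39 -0.06  1.86  0.03  0.89 -1.55]
tau -0.022
Mtool [-0.14  0.91  0.02] ztool [-6.e-04  6.e-04 -1.e+00]
```

```bash
python3 -m creep '[[[0,0,0],[0.2,0,-0.5],1],[[0,0,0],[0.1,0,-0.5],1],[[0,0,0],[0,0,0],1]]'>/dev/null; python3 st.py; python3 -m creep '[[[0,0,0],[0,0,-0.5],1],[[0,0,0],[0,0,-0.5],1],[[0,0,0],[0,0,0],1]]'>/dev/null; python3 st.py
```

```text
t 25.8 yaw -12.34 tcp [ 0.483  -0.147   0.0834] mouth [ 0.5905 -0.1705  0.034 ] err tool mm [ 0.   0.1 -0. ]
F [ 4.5 -1.  -3.7] Ftool [4.6 0.1 3.7] M [-0.27 -0.83  0.08] q [ 0.31  0.39 -0.06  1.86  0.03  0.9  -1.55]
tau 0.085
Mtool [-0.09  0.87 -0.08] ztool [-1.e-03  4.e-04 -1.e+00]
t 26.18 yaw -12.34 tcp [ 0.4831 -0.1471  0.0841] mouth [ 0.5906 -0.1706  0.0347] err tool mm [-0.1  0.   0. ]
F [ 5.3 -1.4 -6.7] Ftool [5.5 0.3 6.7] M [-0.32 -0.86  0.05] q [ 0.31  0.39 -0.06  1.86  0.03  0.9  -1.55]
tau 0.08
Mtool [-0.13  0.91 -0.05] ztool [-8.e-04  2.e-04 -1.e+00]
```

```bash
python3 -m creep '[[[0,0.5,0],[0,0,0.5],1],[[0,0,0],[0,0,0],1]]'>/dev/null; python3 st.py; python3 -m creep '[[[0,0.5,0],[0,0,0],1],[[0,0,0],[0.5,0,0],1],[[0,0,0],[0,0,0],1]]'>/dev/null; python3 st.py
```

```text
t 26.43 yaw -12.34 tcp [ 0.4828 -0.147   0.0834] mouth [ 0.5907 -0.1705  0.0349] err tool mm [-0.2  0.1 -0. ]
F [ 4.5 -2.8 -8.1] Ftool [5.  1.7 8.2] M [-0.3  -0.77  0.08] q [ 0.31  0.38 -0.06  1.87  0.03  0.89 -1.55]
tau 0.273
Mtool [-0.13  0.81 -0.08] ztool [ 0.0071 -0.0014 -1.    ]
t 26.8 yaw -12.33 tcp [ 0.4826 -0.1469  0.083 ] mouth [ 0.5908 -0.1706  0.0352] err tool mm [-0.3  0.1 -0. ]
F [ 5.8 -2.  -8.7] Ftool [6.  0.7 8.7] M [-0.27 -0.56  0.12] q [ 0.31  0.38 -0.06  1.87  0.03  0.88 -1.55]
tau 0.193
Mtool [-0.14  0.61 -0.12] ztool [ 0.0138 -0.0029 -0.9999]
```

```bash
python3 -m creep '[[[0,0,-0.4],[0.3,0.77,-0.5],1],[[0,0,0],[0,0,-0.5],1],[[0,0,0],[0,0,0],1]]'>/dev/null; python3 st.py; python3 -m creep '[[[0,0,0],[0,0,-0.7],1],[[0,0,0],[0,0,-0.7],1],[[0,0,0],[0,0,0],1]]'>/dev/null; python3 st.py
```

```text
t 27.18 yaw -11.95 tcp [ 0.4825 -0.1477  0.0835] mouth [ 0.5909 -0.1706  0.0357] err tool mm [-0.3  0.1 -0. ]
F [  7.   -2.5 -11.7] Ftool [ 7.2  1.  11.8] M [-0.23 -0.57  0.08] q [ 0.32  0.38 -0.07  1.87  0.03  0.88 -1.54]
tau 0.182
Mtool [-0.11  0.6  -0.08] ztool [ 0.0132 -0.0026 -0.9999]
t 27.55 yaw -11.94 tcp [ 0.4825 -0.1477  0.0846] mouth [ 0.5909 -0.1706  0.0368] err tool mm [-0.3  0.1 -0. ]
F [  7.5  -1.6 -12.1] Ftool [ 7.5  0.1 12.2] M [-0.24 -0.64  0.08] q [ 0.32  0.38 -0.07  1.87  0.03  0.88 -1.54]
tau 0.084
Mtool [-0.1   0.68 -0.08] ztool [ 0.0131 -0.0026 -0.9999]
```

```bash
python3 -m creep '[[[0,0.7,0],[0,0,0.5],1],[[0,0.7,0],[0,0,0.5],1],[[0,0,0],[0,0,0],1]]'>/dev/null; python3 st.py; python3 -m creep '[[[0,0.7,0],[-0.3,0,0.3],1],[[0,0.7,0],[-0.3,0,0.3],1],[[0,0,0],[0,0,0],1]]'>/dev/null; python3 st.py
```

```text
t 27.93 yaw -11.94 tcp [ 0.4816 -0.1475  0.0835] mouth [ 0.591  -0.1706  0.0382] err tool mm [-0.5  0.1 -0. ]
F [  6.9  -2.6 -11.5] Ftool [ 6.9  1.1 11.8] M [-0.22 -0.26  0.09] q [ 0.32  0.37 -0.07  1.89  0.03  0.85 -1.54]
tau 0.22
Mtool [-0.15  0.3  -0.1 ] ztool [ 0.0354 -0.0072 -0.9993]
t 28.3 yaw -11.94 tcp [ 0.4806 -0.1472  0.0827] mouth [ 0.591  -0.1705  0.0401] err tool mm [-0.5  0.2 -0. ]
F [  6.5  -1.9 -11.4] Ftool [ 6.   0.5 11.7] M [-0.26 -0.12  0.1 ] q [ 0.32  0.35 -0.07  1.92  0.03  0.81 -1.54]
tau 0.154
Mtool [-0.23  0.17 -0.11] ztool [ 0.0583 -0.012  -0.9982]
```

```bash
python3 -m creep '[[[0,0,0],[-0.3,0,-1],1],[[0,0,0],[0,0,-1],1],[[0,0,0],[0,0,0],1]]'>/dev/null; python3 st.py
python3 - <<'E'
import sys; sys.path.insert(0,'.')
from h import *; import pickle
a=capture("side"); b=capture("scene"); w=capture("wrist"); pickle.dump((a,b,w),open('v3.pkl','wb'))
from mk import ana; ana(w["color"],'now')
def top(c,est,r=9):
    x,y=est; im=c["color"][y-r:y+r,x-r:x+r].astype(int).min(2)
    m=im>0.8*np.percentile(im,97); v,u=np.nonzero(m); return np.array([u.mean()+x-r,v.mean()+y-r]),m.sum()
ca,na=top(a,(288,123)); cb,nb=top(b,(155,286)); print(ca,na,cb,nb,meet(cam(a),ca,cam(b),cb).round(4))
A=cv2.resize(a["color"][102:162,255:335],(400,300),interpolation=cv2.INTER_CUBIC)
B=cv2.resize(b["color"][258:318,117:197],(400,300),interpolation=cv2.INTER_CUBIC)
cv2.imwrite("pics/lift.png",np.vstack([np.hstack([A,B]),np.hstack([cv2.resize(w["color"],(400,300)),A*0])]))
E
```

```text
t 28.68 yaw -11.94 tcp [ 0.4805 -0.1472  0.085 ] mouth [ 0.5909 -0.1706  0.0423] err tool mm [-0.4  0.1 -0. ]
F [  5.1  -1.6 -10.1] Ftool [ 4.7  0.5 10.4] M [-0.13 -0.15  0.02] q [ 0.32  0.35 -0.07  1.92  0.03  0.82 -1.54]
tau 0.076
Mtool [-0.1   0.18 -0.02] ztool [ 0.0587 -0.0122 -0.9982]
now (0, 37) 297 slope deg 5.89 u@39 263.65
now (41, 66) 212 slope deg 0.21 u@39 258.68
90 233 284 258.5 ; 120 234 283 258.5 ; 150 234 283 258.5 ; 180 234 282 258.0 ; 
[288.8115942  123.49275362] 69 [155.59813084 284.13084112] 107 [ 0.5841 -0.1708  0.0952]
```

```bash
python3 -m creep '[[[0,0,0],[0.06,0,-1],1],[[0,0,0],[0.06,0,-1],1],[[0,0,0],[0.06,0,-1],1],[[0,0,0],[0,0,0],1]]'>/dev/null; python3 st.py; python3 -m creep '[[[0,0,0],[0.06,0,-1],1],[[0,0,0],[0.06,0,-1],1],[[0,0,0],[0.06,0,-1],1],[[0,0,0],[0,0,0],1]]'>/dev/null; python3 st.py
```

```text
t 29.32 yaw -11.95 tcp [ 0.4805 -0.1472  0.0886] mouth [ 0.591  -0.1706  0.046 ] err tool mm [-0.4  0.1 -0. ]
F [ 1.8 -0.5 -7.6] Ftool [1.5 0.1 7.7] M [-0.01  0.26  0.  ] q [ 0.32  0.34 -0.07  1.91  0.03  0.83 -1.54]
tau 0.016
Mtool [-0.07 -0.25 -0.01] ztool [ 0.059  -0.0122 -0.9982]
t 29.82 yaw -11.95 tcp [ 0.481  -0.1474  0.0925] mouth [ 0.5915 -0.1708  0.0501] err tool mm [-1.   0.  -0.1]
F [-4.1  1.3 -5.6] Ftool [-4.6 -0.4  5.3] M [0.39 1.47 0.03] q [ 0.32  0.34 -0.07  1.91  0.03  0.83 -1.54]
tau -0.017
Mtool [ 0.08 -1.52 -0.02] ztool [ 0.0606 -0.0128 -0.9981]
```

```bash
python3 -m creep '[[[0,-0.7,0],[-0.3,0,-1.3],1],[[0,-0.7,0],[-0.3,0,-1.3],1],[[0,0,0],[0,0,0],1]]'>/dev/null; python3 st.py; python3 -m creep '[[[0,-0.5,0],[-0.1,0,-1.5],1],[[0,-0.5,0],[0,0,-1.5],1],[[0,0,0],[0,0,0],1]]'>/dev/null; python3 st.py
```

```text
t 30.2 yaw -11.95 tcp [ 0.482  -0.1476  0.0956] mouth [ 0.5916 -0.1708  0.0508] err tool mm [-1.1 -0.  -0. ]
F [-3.7  1.3 -5.9] Ftool [-4.2 -0.5  5.8] M [0.34 1.45 0.09] q [ 0.32  0.35 -0.07  1.89  0.03  0.87 -1.54]
tau 0.03
Mtool [ 0.03 -1.49 -0.09] ztool [ 0.0398 -0.0085 -0.9992]
t 30.57 yaw -11.97 tcp [ 0.4842 -0.1484  0.0999] mouth [ 0.5933 -0.1715  0.0539] err tool mm [-2.9 -0.3 -0.1]
F [-1.3  0.5 -2.6] Ftool [-1.4 -0.2  2.5] M [0.07 0.43 0.01] q [ 0.32  0.35 -0.07  1.86  0.03  0.9  -1.54]
tau -0.008
Mtool [-0.02 -0.43 -0.02] ztool [ 0.0286 -0.0065 -0.9996]
```

```bash
python3 -m creep '[[[0,0,0],[0,0,-1.5],1],[[0,0,0],[0,0,-1.5],1],[[0,0,0],[0,0,0],1]]'>/dev/null; python3 st.py; python3 -m creep '[[[0,0,0],[0,0,-2],1],[[0,0,0],[0,0,-3],1],[[0,0,0],[0,0,-4],1],[[0,0,0],[0,0,0],1]]'>/dev/null; python3 st.py
```

```text
t 30.95 yaw -11.95 tcp [ 0.4826 -0.1478  0.102 ] mouth [ 0.5915 -0.1709  0.0556] err tool mm [-1.  -0.1 -0. ]
F [ 0.1 -0.  -3.9] Ftool [-0.   0.   3.9] M [0.04 0.2  0.01] q [ 0.32  0.35 -0.07  1.86  0.03  0.9  -1.54]
tau 0.015
Mtool [ 0.   -0.2  -0.01] ztool [ 0.0255 -0.0056 -0.9997]
t 31.45 yaw -11.95 tcp [ 0.4822 -0.1478  0.1112] mouth [ 0.5911 -0.1709  0.0647] err tool mm [-0.7 -0.1 -0. ]
F [ 0.4  0.2 -4.3] Ftool [ 0.2 -0.2  4.3] M [ 0.05  0.27 -0.03] q [ 0.32  0.34 -0.07  1.85  0.03  0.93 -1.54]
tau -0.061
Mtool [-0.01 -0.28  0.03] ztool [ 0.0252 -0.0056 -0.9997]
```

```bash
python3 -m creep '[[[0,0,0],[0,0,-8],1],[[0,0,0],[0,0,-16],1],[[0,-0.75,0],[0,0,-16],1],[[0,-0.75,0.5],[0,0,-10],1],[[0,0,0],[-3,-15,0],1],[[0,0,0],[-5,-30,0],1],[[0,0,0],[-7,-42,0],1],[[0,0,0],[-7,-42,0],1],[[0,0,0],[-7,-42,0],1],[[0,0,0],[-7,-42,0],1],[[0,0,0],[-7,-42,0],1],[[0,0,0],[-6,-36,0],1],[[0,0,0],[-3,-18,0],1],[[0,0,0],[-1,-7,0],1],[[0,0,0],[0,0,0],1],[[0,0,0],[0,0,0],1]]'>/dev/null; python3 st.py
cat > pitch.py <<'E'
from h import *; import pickle
b0,a0=pickle.load(open('v0.pkl','rb')); a1=capture("side"); b1=capture("scene")
pickle.dump((a1,b1),open('v4.pkl','wb'))
def blobs(c):
    hsv=cv2.cvtColor(c["color"],cv2.COLOR_BGR2HSV)
    m=cv2.inRange(hsv,(6,130,110),(20,255,255)); n,l,st,ce=cv2.connectedComponentsWithStats(m)
    return [(ce[k].round(1).tolist(),int(st[k][4])) for k in range(1,n) if st[k][4]>6]
for n,c in(("side0",a0),("side1",a1),("scene0",b0),("scene1",b1)): print(n,blobs(c))
E
python3 pitch.py
```

```text
t 33.45 yaw -12.63 tcp [0.4973 0.1704 0.1605] mouth [0.6047 0.1462 0.111 ] err tool mm [ 55.4 312.3   0.4]
F [ 0.6  0.5 -3.9] Ftool [ 0.5 -0.6  3.9] M [-0.01  0.23  0.01] q [-0.18  0.35 -0.24  1.71  0.09  1.1  -2.23]
tau -0.24
Mtool [-0.05 -0.22 -0.01] ztool [-0.002  -0.0013 -1.    ]
side0 [([442.3, 13.7], 124), ([437.6, 15.8], 8), ([437.3, 40.2], 18), ([509.4, 102.3], 27), ([242.1, 189.9], 37), ([111.9, 313.2], 55)]
side1 [([492.8, 26.4], 1318), ([508.6, 56.1], 84), ([501.2, 88.2], 103), ([510.1, 84.4], 7), ([508.8, 98.0], 94), ([240.1, 152.9], 38), ([111.8, 313.2], 54)]
scene0 [([408.4, 0.8], 40), ([359.2, 26.9], 110), ([257.8, 144.1], 12), ([380.6, 153.3], 13), ([268.0, 203.0], 27), ([168.1, 291.4], 13), ([155.3, 299.7], 7)]
scene1 [([408.6, 0.8], 41), ([359.3, 26.9], 112), ([257.8, 144.1], 12), ([380.6, 153.3], 13), ([167.8, 290.8], 13), ([155.8, 300.0], 8)]
```

Run:
```python
from h import *; import pickle
b0,a0=pickle.load(open('v0.pkl','rb')); a1,b1=pickle.load(open('v4.pkl','rb'))
C=cam(a0); K,R,o=C
def zat(u,xy):
    d=R@np.linalg.inv(K)@[*u,1.]; t=((np.array(xy)-o[:2])@d[:2])/(d[:2]@d[:2]); q=o+t*d; return q[2],np.linalg.norm(q[:2]-xy)
g=np.array([.495,.172]); ux=np.array([.976,-.217]); sh=np.array([.0023,-.0017])
xo=onplane(cam(b0),(268,203),.064)[0]; print('orange',xo, (xo[:2]-g)@ux)
z0=zat((242.1,189.9),xo[:2]); z1=zat((240.1,152.9),xo[:2]+sh); print('orange',z0,z1,z1[0]-z0[0])
# cap by bright blob
def top(c,est,r=10):
    x,y=est; im=c["color"][y-r:y+r,x-r:x+r].astype(int).min(2); m=im>0.8*np.percentile(im,97); v,u=np.nonzero(m); return np.array([u.mean()+x-r,v.mean()+y-r]),m.sum()
cx=g+.11*ux; P=np.array([*(cx+sh),.0600+.104]); c=R.T@(P-o); e=(K@c/c[2])[:2]; print(e)
u0,n0=top(a0,(212,166)); u1,n1=top(a1,tuple(e.astype(int))); u1,n1=top(a1,tuple(u1.astype(int)))
z0=zat(u0,cx); z1=zat(u1,cx+sh); print(u0,n0,u1,n1,z0,z1,z1[0]-z0[0])
```

```text
orange [0.43749725 0.18147497 0.064     ] -0.05817875622868309
orange (np.float64(0.0631115999365528), np.float64(0.004997247208061469)) (np.float64(0.16606145227411095), np.float64(0.0072716067477338504)) 0.10294985233755816
[208.39480386 131.10075241]
[213.95495495 166.45945946] 111 [197.46524064 133.18716578] 187 (np.float64(0.0569584626502575), np.float64(0.008881292341271942)) (np.float64(0.15995165874397438), np.float64(0.029609718729767222)) 0.10299319609371688
```

Run:
```python
from h import *; import pickle
b0,a0=pickle.load(open('v0.pkl','rb')); a1,b1=pickle.load(open('v4.pkl','rb'))
A=cv2.resize(a0["color"][150:225,195:295],(400,300),interpolation=cv2.INTER_CUBIC)
B=cv2.resize(a1["color"][110:185,195:295],(400,300),interpolation=cv2.INTER_CUBIC)
C=cv2.resize(b1["color"][195:270,235:335],(400,300),interpolation=cv2.INTER_CUBIC)
w=capture("wrist"); 
cv2.imwrite("pics/back.png",np.vstack([np.hstack([A,B]),np.hstack([C,cv2.resize(w["color"],(400,300))])]))
```

```text
(no output)
```

View pics/back.png

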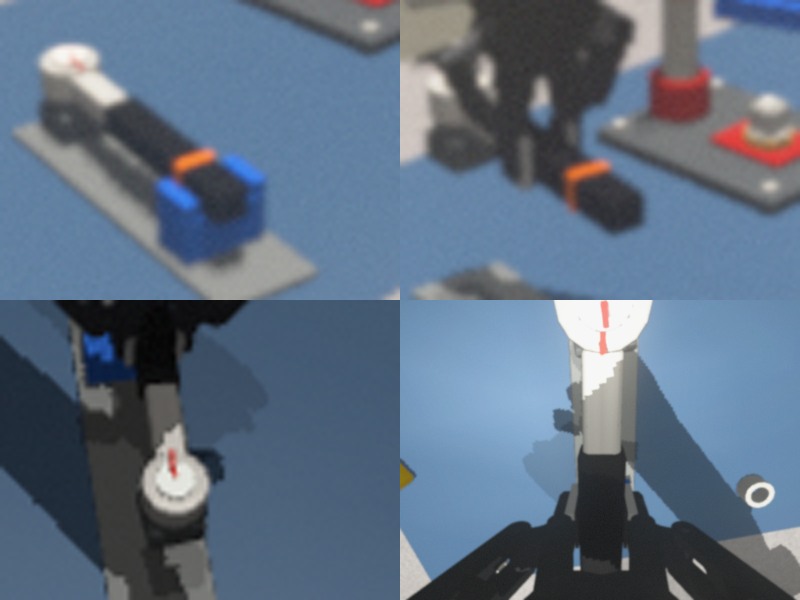

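Side crops: at rest cap's left rim is at (40,62), now at (28,90) in the crop; the orange band moved (194,163)→(187,172). Bolt is clear, marks parted. Comparing with a pure lift gives the pitch.

Run:
```python
from h import *; import pickle
b0,a0=pickle.load(open('v0.pkl','rb')); K,R,o=cam(a0)
pr=lambda P:(lambda c:(K@c/c[2])[:2])(R.T@(np.array(P)-o))
sh=np.array([.0023,-.0017,.1029])
for P in([.4375,.1815,.064],[.602,.149,.07]):
    P=np.array(P); print(pr(P).round(1),(pr(P+sh)-pr(P)).round(1),(pr(P+sh+[0,0,.005])-pr(P+sh)).round(2))
print('rest yaw', -12.48)
```

```text
[244.1 189.6] [ -1. -37.] [-0.04 -1.87]
[210.4 162.7] [ -2.3 -34.5] [-0.11 -1.73]
rest yaw -12.48
```

```bash
python3 -m creep '[[[0,1,0],[-2.6,-1.2,10],1],[[0,0,0],[0,0,20],1],[[0,0,0],[0,0,25],1],[[0,0,0],[0,0,20],1],[[0,0,0],[0,0,10],1],[[0,0,0],[0,0,5],1],[[0,0,0],[0,0,0],1]]'>/dev/null; python3 st.py; python3 -m creep '[[[0,0,0],[0,0,1],1],[[0,0,0],[0,0,1],1],[[0,0,0],[0,0,0],1]]'>/dev/null; python3 st.py
```

```text
t 34.48 yaw -12.46 tcp [0.4963 0.174  0.071 ] mouth [0.6046 0.1501 0.0235] err tool mm [ 55.5 316.2   0.8]
F [-0.5 -0.2 -4.5] Ftool [-0.5  0.3  4.5] M [ 0.13  0.23 -0.03] q [-0.2   0.44 -0.22  1.82  0.14  0.88 -2.28]
tau 0.161
Mtool [ 0.08 -0.25  0.03] ztool [ 0.0158 -0.0033 -0.9999]
t 34.85 yaw -12.46 tcp [0.4965 0.1742 0.0692] mouth [0.6048 0.1503 0.0218] err tool mm [ 55.3 316.5   0.7]
F [ 0.2  0.3 -2.3] Ftool [ 0.1 -0.4  2.3] M [0.05 0.22 0.  ] q [-0.2   0.45 -0.22  1.82  0.14  0.87 -2.28]
tau -0.095
Mtool [ 0.   -0.23 -0.  ] ztool [ 0.0165 -0.003  -0.9999]
```

```bash
python3 -m creep '[[[0,0,0],[0,0,-3],1],[[0,0,0],[-1,3.5,0],1],[[0,0,0],[0,0,0],1]]'>/dev/null; python3 st.py; python3 -m creep '[[[0,0,0],[0,0,2],1],[[0,0,0],[0,0,2],1],[[0,0,0],[0,0,1],1],[[0,0,0],[0,0,0],1]]'>/dev/null; python3 st.py
```

```text
t 35.23 yaw -12.49 tcp [0.4939 0.1701 0.0715] mouth [0.6021 0.1461 0.0239] err tool mm [ 57.2 311.7   1.2]
F [ 1.1  0.1 -3.8] Ftool [ 1.  -0.4  3.8] M [ 0.04  0.19 -0.01] q [-0.2   0.44 -0.22  1.83  0.13  0.88 -2.27]
tau -0.409
Mtool [ 0.   -0.19  0.01] ztool [ 0.0147 -0.0042 -0.9999]
t 35.73 yaw -12.45 tcp [0.4942 0.1708 0.0665] mouth [0.6024 0.1469 0.0189] err tool mm [ 56.8 312.6   1. ]
F [-0.4 -0.3 -4.9] Ftool [-0.4  0.4  4.9] M [0.01 0.19 0.02] q [-0.2   0.45 -0.22  1.83  0.14  0.87 -2.28]
tau 0.185
Mtool [-0.03 -0.19 -0.02] ztool [ 0.0149 -0.0036 -0.9999]
```

```bash
python3 -m creep '[[[0,0,0],[0,0,1.5],1],[[0,0,0],[0,0,1.5],1],[[0,0,0],[0,0,0],1]]'>/dev/null; python3 st.py|head -2; python3 -m creep '[[[0,0,0],[0,0,1.5],1],[[0,0,0],[0,0,1.5],1],[[0,0,0],[0,0,0],1]]'>/dev/null; python3 st.py|head -2;python3 -m creep '[[[0,0,0],[0,0,1],1],[[0,0,0],[0,0,1],1],[[0,0,0],[0,0,0],1]]'>/dev/null; python3 st.py
```

```text
t 36.1 yaw -12.45 tcp [0.4942 0.1707 0.0635] mouth [0.6024 0.1468 0.0159] err tool mm [ 56.8 312.5   1. ]
F [ 0.2 -0.4 -4.9] Ftool [0.2 0.3 4.9] M [0.03 0.24 0.02] q [-0.2   0.45 -0.22  1.83  0.14  0.86 -2.28]
t 36.48 yaw -12.45 tcp [0.4942 0.1707 0.0605] mouth [0.6025 0.1468 0.0129] err tool mm [ 56.8 312.5   1. ]
F [-0.4 -0.3 -4.1] Ftool [-0.4  0.4  4.1] M [0.05 0.18 0.02] q [-0.2   0.45 -0.22  1.84  0.14  0.85 -2.28]
t 36.85 yaw -12.45 tcp [0.4943 0.1708 0.0586] mouth [0.6026 0.1468 0.011 ] err tool mm [ 56.6 312.6   1. ]
F [ 0.1  0.1 -4.7] Ftool [ 0.  -0.1  4.7] M [ 0.07  0.21 -0.02] q [-0.2   0.46 -0.22  1.84  0.14  0.85 -2.28]
tau -0.063
Mtool [ 0.02 -0.22  0.02] ztool [ 0.0151 -0.0036 -0.9999]
```

```bash
python3 -m creep '[[[0,0,0],[0,0,0.7],1],[[0,0,0],[0,0,0.7],1],[[0,0,0],[0,0,0],1]]'>/dev/null; python3 st.py|sed -n '1,2p;4p'; python3 -m creep '[[[0,0,0],[0,0,0.7],1],[[0,0,0],[0,0,0.7],1],[[0,0,0],[0,0,0],1]]'>/dev/null; python3 st.py|sed -n '1,2p;4p';python3 -m creep '[[[0,0,0],[0,0,0.7],1],[[0,0,0],[0,0,0],1]]'>/dev/null; python3 st.py|sed -n '1,2p;4p'
```

```text
t 37.23 yaw -12.45 tcp [0.4945 0.1708 0.0573] mouth [0.6027 0.1469 0.0098] err tool mm [ 56.5 312.7   0.9]
F [-1.1  1.  -3.7] Ftool [-1.3 -0.7  3.6] M [0.03 0.24 0.02] q [-0.2   0.46 -0.22  1.84  0.14  0.85 -2.28]
Mtool [-0.02 -0.24 -0.02] ztool [ 0.0154 -0.0035 -0.9999]
t 37.6 yaw -12.45 tcp [0.4946 0.1708 0.0565] mouth [0.6029 0.1469 0.009 ] err tool mm [ 56.4 312.7   0.9]
F [-1.6 -1.3  4.1] Ftool [-1.3  1.7 -4.1] M [-0.05  1.05  0.05] q [-0.2   0.46 -0.22  1.84  0.14  0.84 -2.28]
Mtool [-0.28 -1.01 -0.05] ztool [ 0.0156 -0.0035 -0.9999]
t 37.85 yaw -12.46 tcp [0.4947 0.1708 0.0563] mouth [0.6029 0.1468 0.0088] err tool mm [ 56.3 312.6   0.9]
F [-1.8 -1.2  8.5] Ftool [-1.4  1.5 -8.5] M [-0.11  1.41  0.06] q [-0.2   0.46 -0.22  1.84  0.14  0.84 -2.28]
Mtool [-0.41 -1.35 -0.07] ztool [ 0.0157 -0.0036 -0.9999]
```

```bash
python3 -m creep '[[[0,-0.5,0],[0,0,0],1],[[0,0,0],[0,0,0],1]]'>/dev/null; python3 st.py|sed -n '1,2p;4p'; python3 -m creep '[[[0,-0.5,0],[0,0,0],1],[[0,0,0],[0,0,0],1]]'>/dev/null; python3 st.py|sed -n '1,2p;4p';python3 -m creep '[[[0,-0.5,0],[0,0,0.3],1],[[0,0,0],[0,0,0],1]]'>/dev/null; python3 st.py|sed -n '1,2p;4p'
```

```text
t 38.1 yaw -12.44 tcp [0.4947 0.1708 0.0563] mouth [0.6026 0.147  0.0078] err tool mm [ 56.6 312.8   0.5]
F [-3.6 -1.2  8.2] Ftool [-3.2  1.9 -8.2] M [-0.24  1.06 -0.  ] q [-0.2   0.46 -0.22  1.83  0.14  0.85 -2.27]
Mtool [-0.47 -0.99  0.  ] ztool [ 0.0074 -0.0017 -1.    ]
t 38.35 yaw -12.43 tcp [0.4948 0.1708 0.0563] mouth [0.6022 0.1471 0.0069] err tool mm [ 56.9 312.8  -0. ]
F [-4.2 -0.8  6.7] Ftool [-3.9  1.6 -6.7] M [-0.39  0.75  0.07] q [-0.19  0.47 -0.22  1.83  0.13  0.86 -2.27]
Mtool [-0.54 -0.65 -0.07] ztool [-8.e-04  1.e-04 -1.e+00]
t 38.6 yaw -12.42 tcp [0.4948 0.1709 0.0563] mouth [0.6019 0.1473 0.006 ] err tool mm [ 57.3 312.9  -0.5]
F [-5.5 -1.6  8.9] Ftool [-5.1  2.8 -8.9] M [-0.5   0.57 -0.05] q [-0.19  0.47 -0.23  1.82  0.13  0.87 -2.26]
Mtool [-0.61 -0.44  0.05] ztool [-0.0089  0.0019 -1.    ]
```

```bash
python3 -m creep '[[[0,-0.6,0],[0,0,0],1],[[0,0,0],[0,0,0],1]]'>/dev/null; python3 st.py|sed -n '1,2p;4p'; python3 -m creep '[[[0,0,0],[0,0,0],1],[[0,0,0],[0,0,0],1],[[0,0,0],[0,0,0],1]]' 20; python3 st.py|sed -n '1,2p;4p'; python3 mk.py
```

```text
t 38.85 yaw -12.45 tcp [0.4951 0.1711 0.0564] mouth [0.6017 0.1476 0.005 ] err tool mm [ 57.7 313.1  -1.3]
F [-5.9 -1.1  8.5] Ftool [-5.7  2.4 -8.4] M [-0.65  0.15 -0.2 ] q [-0.18  0.48 -0.23  1.81  0.12  0.88 -2.25]
Mtool [-0.66 -0.    0.21] ztool [-0.0183  0.0046 -0.9998]
clock: 39.22
ee_pos: [0.4951, 0.1711, 0.0564]
tcp_rot: [-0.001, 0.994, -0.108, -0.009]
ft_force: [-5.6, -0.5, 8.7]
width: 0.0247
grip_force: 101.7
t 39.23 yaw -12.45 tcp [0.4951 0.1711 0.0564] mouth [0.6017 0.1476 0.0051] err tool mm [ 57.7 313.1  -1.3]
F [-5.6 -0.5  8.7] Ftool [-5.5  1.7 -8.6] M [-0.61  0.16 -0.21] q [-0.18  0.48 -0.23  1.81  0.12  0.88 -2.25]
Mtool [-0.62 -0.02  0.23] ztool [-0.0181  0.0046 -0.9998]
90 233 285 259.0 ; 120 234 284 259.0 ; 150 235 283 259.0 ; 180 234 282 258.0 ;
  return _methods._mean(a, axis=axis, dtype=dtype,
  ret = ret.dtype.type(ret / rcount)
```

```bash
python3 -m creep '[[[0,0,0],[-0.5,0,-0.6],1],[[0,0,0],[-0.5,0,-0.5],1],[[0,0,0],[0,0,0],0.6],[[0,0,0],[0,0,0],0.45],[[0,0,0],[0,0,0],0.3],[[0,0,0],[0,0,0],0.15],[[0,0,0],[0,0,0],0],[[0,0,0],[0,0,0],-0.3],[[0,0,0],[0,0,0],-0.6],[[0,0,0],[0,0,0],-1],[[0,0,0],[0,0,0],-1],[[0,0,0],[0,0,0],-1]]' 20; python3 st.py|sed -n '1,2p;4p'
```

```text
clock: 40.78
ee_pos: [0.4935, 0.171, 0.056]
tcp_rot: [-0.001, 0.994, -0.108, -0.01]
ft_force: [0.8, 0.5, 0.3]
width: 0.0852
grip_force: 0.0
t 40.77 yaw -12.45 tcp [0.4935 0.171  0.056 ] mouth [0.6    0.1475 0.0044] err tool mm [ 59.3 312.6  -1.2]
F [0.8 0.5 0.3] Ftool [ 0.7 -0.6 -0.3] M [-0.05  0.08  0.01] q [-0.18  0.48 -0.23  1.81  0.12  0.88 -2.25]
Mtool [-0.07 -0.06 -0.01] ztool [-0.0204  0.0044 -0.9998]
```

Released. I'll rise straight up and compare the wrench's pose with how it lay before.

```bash
python3 -m creep '[[[0,0,0],[0,0,-8],-1],[[0,0,0],[0,0,-20],-1],[[0,0.6,0],[0,0,-35],-1],[[0,0.6,0],[0,0,-35],-1],[[0,0,0],[0,0,-25],-1],[[0,0,0],[0,0,-11],-1],[[0,0,0],[0,0,0],-1],[[0,0,0],[0,0,0],-1]]'
python3 - <<'E'
import sys; sys.path.insert(0,'.')
from h import *; import pickle
s=telemetry.observe(); w=capture("wrist"); a=capture("side"); b=capture("scene"); pickle.dump((s,w,a,b),open('end.pkl','wb'))
s0,w0=pickle.load(open('wr.pkl','rb')); b0,a0=pickle.load(open('v0.pkl','rb'))
def orange(c,lo=(6,130,110)):
    m=cv2.inRange(cv2.cvtColor(c,cv2.COLOR_BGR2HSV),lo,(20,255,255)); n,l,st,ce=cv2.connectedComponentsWithStats(m)
    return [ce[k].round(1).tolist() for k in range(1,n) if st[k][4]>9]
print('side',orange(a["color"])[-4:],'rest was 242.1,189.9'); print('scene',orange(b["color"])[2:5],'was 268,203')
for n,ww,ss in(('before',w0,s0),('after',w,s)):
    C=cam(ww,ss); im=ww["color"]; 
    o=max(((ce,st) for ce,st in [(None,0)]),key=lambda t:t[1])
    m=cv2.inRange(cv2.cvtColor(im,cv2.COLOR_BGR2HSV),(6,130,110),(20,255,255)); k,l,st,ce=cv2.connectedComponentsWithStats(m); i=1+np.argmax(st[1:,4])
    c,area=ce[i],st[i][4]; P=onplane(C,c,.064)[0]
    g=im.min(2).astype(np.uint8); mm=(g>225).astype(np.uint8); mm[110:]=0; mm[:,:200]=0; mm[:,310:]=0
    k,l,st,ce=cv2.connectedComponentsWithStats(mm); j=1+np.argmax(st[1:,4]); (cx,cy),r=cv2.minEnclosingCircle(np.argwhere(l==j)[:,::-1].astype(np.float32))
    red=(im[:,:,2]>110)&(im[:,:,2]>1.5*im[:,:,1].astype(float)); red[110:]=0; red[:,:220]=0; red[:,290:]=0; v,u=np.nonzero(red)
    Q=onplane(C,(u.mean(),v.mean()),.085)[0] if len(u) else None
    print(n,'orange',P.round(4),area,'cap',(cx,cy,r),'red',Q, 'ang',np.degrees(np.arctan2(Q[1]-P[1],Q[0]-P[0])) if Q is not None else '', 'len',np.linalg.norm(Q-P))
E
```

```text
clock: 41.78
ee_pos: [0.4944, 0.1702, 0.1887]
tcp_rot: [0.001, 0.994, -0.108, -0.001]
ft_force: [-0.4, 0.4, -1.3]
width: 0.0852
grip_force: 0.0
side [[499.7, 94.8], [508.9, 98.1], [242.2, 189.7], [111.8, 313.1]] rest was 242.1,189.9
scene [[257.8, 144.1], [380.6, 153.3], [268.0, 203.0]] was 268,203Traceback (most recent call last):
  File "<stdin>", line 18, in <module>
TypeError: unsupported operand type(s) for -: 'NoneType' and 'float'
```

Run:
```python
from h import *; import pickle
s,w,a,b=pickle.load(open('end.pkl','rb')); b0,a0=pickle.load(open('v0.pkl','rb'))
def top(c,est,r=10):
    x,y=est; im=c["color"][y-r:y+r,x-r:x+r].astype(int).min(2); m=im>0.8*np.percentile(im,97); v,u=np.nonzero(m); return np.array([u.mean()+x-r,v.mean()+y-r]).round(2),m.sum()
print('side cap',top(a0,(212,166)),top(a,(212,166))); print('scene cap',top(b0,(276,256)),top(b,(276,256)))
for n,p,q in(("side",a0,a),("scene",b0,b)):
    d=cv2.absdiff(cv2.GaussianBlur(p["color"],(3,3),0),cv2.GaussianBlur(q["color"],(3,3),0)).max(2)
    k,l,st,ce=cv2.connectedComponentsWithStats((d>45).astype(np.uint8)); print(n,[(ce[i].round().astype(int).tolist(),int(st[i][4])) for i in range(1,k) if st[i][4]>8])
```

```text
side cap (array([213.95, 166.46]), np.int64(111)) (array([210.99, 164.12]), np.int64(69))
scene cap (array([276.01, 255.11]), np.int64(116)) (array([276.6 , 256.04]), np.int64(118))
side [([226, 36], 2248), ([464, 17], 444), ([499, 10], 540), ([498, 26], 162), ([435, 37], 66), ([453, 55], 379), ([501, 60], 946), ([436, 50], 158), ([472, 48], 46), ([462, 56], 33), ([481, 83], 63), ([227, 86], 504), ([252, 109], 169), ([209, 123], 415), ([496, 116], 133), ([455, 144], 1498), ([246, 128], 116), ([472, 135], 119), ([499, 142], 117), ([417, 171], 1691), ([485, 149], 57), ([494, 179], 395), ([220, 172], 61), ([464, 187], 37), ([217, 197], 137), ([341, 210], 2628)]
scene [([114, 3], 12), ([173, 3], 40), ([193, 5], 53), ([235, 30], 2287), ([232, 7], 11), ([127, 41], 1136), ([200, 19], 117), ([189, 15], 61), ([166, 38], 574), ([185, 69], 182), ([270, 101], 2337), ([267, 68], 14), ([83, 196], 4235), ([275, 168], 2331), ([192, 134], 14), ([184, 141], 43), ([1, 149], 20), ([215, 202], 3406), ([2, 162], 36), ([279, 239], 265)]
```

```bash
python3 -c "
from cell import finish_job; print(finish_job())"
```

```text
the job is handed in; nothing more can be done
None
```

The job is handed in at about 42 s. The bolt was turned until the wrench broke away by about 7° at roughly 1.2 Nm. I then eased the load off and lifted the wrench away; it bound a little on the way, with under 10 N of pull. It is back in its rest within about 2 mm of where it lay, and the images show nothing else moved.

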